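# Load the board holder and lock its bayonet levers

### The job

Set up the three-post board holder: first lay the circuit-board carrier flat in the nest in the middle, then fit every lever that is on the bench onto the post of its own colour. Turn each lever so that its keyway matches the brass key of the post, thread it down, push it down against the spring and turn it clockwise until its arm points in over the board, then let it spring up into its locked rest and let go.

Things in the scene. Friction and masses are not known exactly. Their poses are not given: they have to be found in the camera images.
- fixture: Board holder: fixed grey base plate 215x325x12 mm, x -63..152, y -162..162 mm about its origin (underside, below the nest; z up; at yaw 0 x points away from the robot, y left). On it an aluminium nest and three coloured bayonet sockets: red at +y, blue at -y, yellow at +x. Besides posts and fitted levers nothing on it is higher than 34 mm over the bench. Keep levers above 70 mm when crossing.
- nest (a point): Centre of the nest's floor, 20 mm over the bench, axes as the fixture. Floor block 46 (x) x 80 (y) mm. Walls 8 mm higher than the floor: four at x +-30..34, |y| 29..41 mm, two at y +-44..49 mm. The pocket is 60 x 88 mm and free for fingers at the middle of the long sides. The carrier's long side lies along y, either way round.
- carrier: Board carrier: dark plate 56 (x) x 84 (y) x 10 mm with a green board on top (12 mm in all; a white connector near one end reaches 19 mm), 0.13 to 0.25 kg. Origin: centre of the underside, z up. Grip it across the 56 mm sides at the middle. Starts flat on the bench beside the holder.
- lever_red: Red lever, may be absent; starts upright on the bench. Origin: bore axis at the foot, z up. Hub 54 mm high, two flats at y +-19 mm, 20 mm long, to grip, fingertips 20 mm or more over the foot. Red arm along +x, 12 wide, z 26..36, to 90 mm. 16.5 mm square bore right through, keyway 9.5 wide to x=16.8. Two lugs 12 wide, 6 thick at the foot, y +-19..31 mm. 0.18 kg, mass centre near the axis.
- seat_red (a point): Red socket, on the post axis, 25 mm over the bench: the foot of a threaded lever stands here; fixture axes. Locked arm points along the fixture's -y. To pass under the two lips (tops 34 mm over the bench) push it 7 to 9 mm down (spring 4 N + 1 N/mm, stop at 10 mm), turn clockwise to the locked angle; there (+-9 deg) a notch lets it spring up to 3 mm below here. Then an end stop.
- spindle_red (a joint): Turn of the red post and key, rad, grows clockwise from above; starts at -0.1 to 0.4, where the lugs pass between the lips; turns lightly. 1.45 = locked direction; at q key and lever arm point 1.45 - q counter-clockwise of it.
- key_red (a point): Outer upper edge of the red post's brass key, which fits the lever's keyway: key and lever arm point the same way. Key 7 mm wide, to 15.5 mm from the axis, 24 mm over the seat point (thin tip to 28). Post round, 14 mm diameter, 41 mm over the seat point, end tapered to 7 mm over the last 7 mm. It sinks with the pushed lever.
- lever_blue: Blue lever, may be absent; starts upright on the bench. Origin: bore axis at the foot, z up. Hub 54 mm high, two flats at y +-19 mm, 20 mm long, to grip, fingertips 20 mm or more over the foot. Blue arm along +x, 12 wide, z 26..36, to 90 mm. 16.5 mm square bore right through, keyway 9.5 wide to x=16.8. Two lugs 12 wide, 6 thick at the foot, y +-19..31 mm. 0.18 kg, mass centre near the axis.
- seat_blue (a point): Blue socket, on the post axis, 25 mm over the bench: the foot of a threaded lever stands here; fixture axes. Locked arm points along the fixture's +y. To pass under the two lips (tops 34 mm over the bench) push it 7 to 9 mm down (spring 4 N + 1 N/mm, stop at 10 mm), turn clockwise to the locked angle; there (+-9 deg) a notch lets it spring up to 3 mm below here. Then an end stop.
- spindle_blue (a joint): Turn of the blue post and key, rad, grows clockwise from above; starts at -0.1 to 0.4, where the lugs pass between the lips; turns lightly. 1.45 = locked direction; at q key and lever arm point 1.45 - q counter-clockwise of it.
- key_blue (a point): Outer upper edge of the blue post's brass key, which fits the lever's keyway: key and lever arm point the same way. Key 7 mm wide, to 15.5 mm from the axis, 24 mm over the seat point (thin tip to 28). Post round, 14 mm diameter, 41 mm over the seat point, end tapered to 7 mm over the last 7 mm. It sinks with the pushed lever.
- lever_yellow: Yellow lever, may be absent; starts upright on the bench. Origin: bore axis at the foot, z up. Hub 54 mm high, two flats at y +-19 mm, 20 mm long, to grip, fingertips 20 mm or more over the foot. Yellow arm along +x, 12 wide, z 26..36, to 90 mm. 16.5 mm square bore right through, keyway 9.5 wide to x=16.8. Two lugs 12 wide, 6 thick at the foot, y +-19..31 mm. 0.18 kg, mass centre near the axis.
- seat_yellow (a point): Yellow socket, on the post axis, 25 mm over the bench: the foot of a threaded lever stands here; fixture axes. Locked arm points along the fixture's -x. To pass under the two lips (tops 34 mm over the bench) push it 7 to 9 mm down (spring 4 N + 1 N/mm, stop at 10 mm), turn clockwise to the locked angle; there (+-9 deg) a notch lets it spring up to 3 mm below here. Then an end stop.
- spindle_yellow (a joint): Turn of the yellow post and key, rad, grows clockwise from above; starts at -0.1 to 0.4, where the lugs pass between the lips; turns lightly. 1.45 = locked direction; at q key and lever arm point 1.45 - q counter-clockwise of it.
- key_yellow (a point): Outer upper edge of the yellow post's brass key, which fits the lever's keyway: key and lever arm point the same way. Key 7 mm wide, to 15.5 mm from the axis, 24 mm over the seat point (thin tip to 28). Post round, 14 mm diameter, 41 mm over the seat point, end tapered to 7 mm over the last 7 mm. It sinks with the pushed lever.
Things that resemble listed ones, but are neither listed nor needed, are in the scene too. Leave any green or turquoise look-alike of the lever_red alone.

How it is judged:
On the way:
1. the carrier lies home in the nest before any lever is on its post (horizontal distance between carrier and nest below 0.006 m and z of carrier in the frame of nest between -0.003 and 0.003 m and angle between the y axis of carrier and the y axis of nest, either way round below 0.12 rad and angle between carrier's own z axis and vertical below 0.06 rad and horizontal distance between lever_red and seat_red above 0.03 m and horizontal distance between lever_blue and seat_blue above 0.03 m and horizontal distance between lever_yellow and seat_yellow above 0.03 m), for 0.2 s.
At the end, for the whole second after the job is handed in: Carrier flat in the nest (within 6 mm, 0.12 rad, 3 mm in height); every lever present upright and at rest on the post of its colour (within 4 mm), arm within 0.2 rad of the locked direction, sprung up in the rest notch (1.5 to 4.8 mm below the seat point) (horizontal distance between carrier and nest below 0.006 m and z of carrier in the frame of nest between -0.003 and 0.003 m and angle between the y axis of carrier and the y axis of nest, either way round below 0.12 rad and angle between carrier's own z axis and vertical below 0.06 rad and horizontal distance between lever_red and seat_red below 0.004 m and z of lever_red in the frame of seat_red between -0.0048 and -0.0015 m and angle between the x axis of lever_red and the y axis of seat_red, either way round below 0.2 rad and angle between each of lever_red, lever_blue, lever_yellow's own z axis and vertical below 0.1 rad and linear speed of each of lever_red, lever_blue, lever_yellow below 0.02 m/s and horizontal distance between lever_blue and seat_blue below 0.004 m and z of lever_blue in the frame of seat_blue between -0.0048 and -0.0015 m and angle between the x axis of lever_blue and the y axis of seat_blue, either way round below 0.2 rad and horizontal distance between lever_yellow and seat_yellow below 0.004 m and z of lever_yellow in the frame of seat_yellow between -0.0048 and -0.0015 m and angle between the x axis of lever_yellow and the x axis of seat_yellow, either way round below 0.2 rad); the robot touches nothing.
Of lever_red, lever_blue, lever_yellow only 2 to 3 are there at a start; the rules pass over those that are not, and their reading is None.
At some moment in a run one of lever_red, lever_blue, lever_yellow may be knocked a few centimetres aside while the robot is not near it.
It also fails if it takes over 210 s, if anything falls off the work surface, if the arm or the gripper's body presses on something with over 40 N, if the wrist force passes 120 N, or if a joint passes its speed limit or range.

### The arm

A 6-joint arm with a two-finger parallel gripper is mounted at the origin on a cart in front of the work surface, level with it; the furniture and walls round the work are solid. World frame = base frame: x ahead of the robot, y to its left, z up, the work surface at z = 0. Lengths are in m, angles in rad, forces in N, time in s.
With the tool pointing down it reaches from about 0.3 to 0.875 m from the base axis. Payload 6.4 kg.
Tool frame: the origin (TCP) lies midway between the tips of the shut fingers; the grasp point (between the pads) lies 19 mm behind it; z points along the fingers, y is the line along which they close (so a half turn about z gives the same grasp; the last joint's range is limited). The gripper opens to 85 mm and grips with 20 to 120 N. Pads are 22 mm wide; open, the fingers measure 114 mm over their backs; the gripper's body (76 mm by 85 mm) begins 54 mm behind the grasp point. The pads swing forward as they close: fully open they stand 13 mm farther back than shut.
Start: joints at [-1.455, 0.181, 1.607, -0, 1.354, -0.206], TCP at [0.182, -0.545, 0.231] pointing down, gripper open.
Joint ranges: [-2.99, 2.99], [-0.89, 2.07], [0.3, 2.58], [-1.14, 4.28], [0, 2.63], [-3.12, 3.12]. Speed limits (rad/s): [2.57, 2.57, 3.01, 3.14, 3.14, 3.14].

### API

Orientations are given as a unit quaternion [x, y, z, w].
In Python, from rig import robot gives the robot as it stands.
- The arm moves only by the tool play_rows, never from a script. Its argument "deltas" is a list that holds one entry, the list of rows, each a list of 6 numbers: the shift along the tool's x, y, z normalised to -1 to 1, where 1 is 50 cm, then the turn, a rotation vector about the tool's x, y, z normalised to -1 to 1, where 1 is 1.5 rad. In form: [[[dx, dy, dz, rx, ry, rz], ...]]. A call has 1 to 20 rows; each row is the pose to reach, as a shift and turn from the pose commanded when the call began, along the tool's axes at that moment; what a row does not reach only later rows make up. A row lasts 1/8 s, in which the tool goes at most 62.5 mm and 10.7 degrees, less where a joint would pass 70% of its speed; a pose out of reach is approached as far as the arm can. A call with a number of a shift or a turn outside -1 to 1 is refused whole. A call with a gripper value outside its range is refused whole. "grip" is the gripper command: -1 is shut, 1 is fully open, values between are in proportion, set as the call begins (left out, the last holds). The fingers move at their own pace and stop on an object; "force" is the grip in N (left out, the last holds). Time passes only in rows, so rows that repeat a pose let the fingers close. It gives the time, the measured TCP pose, the force, the opening and the grip force at its end, in the units of the state.
- robot.get_state(): the state, without advancing time (a new reading comes with each control period).
- robot.snapshot(name): name is "scene" or "side" or "wrist"; returns a dict with "pixels" (420x560x3 uint8, red, green, blue), "K" (3x3 intrinsics, pixels), "rvec" (rotation vector, rad) and "tvec" (3), from world to camera coordinates, as OpenCV has them; the wrist camera has in their place "mount" (4x4, takes a point from camera to tool coordinates, whose origin is the TCP and whose axes are the flange's). Camera axes: x right, y down, z forward; pixel columns grow to the right and rows downward; lengths in m; the calibration is good to about 2 mm. A picture is of the moment at which its call begins: read the wrist's pose just before it. There is no depth.
- robot.hand_in(): hands the job in; it is judged then, once.
The state is a dict: "time_s": time; "joint_positions": joint angles; "qd": joint speeds; "joint_efforts": joint torques, N m; "tcp_pos": TCP position; "ee_rot": TCP orientation; "force": force on the tool from outside, world axes, zero at the start; "torque": the same for the moment, N m; "width": opening from 0.0 (shut) to 1.0 (fully open); "gripper_force": force on a finger pad.
Only numpy, scipy, OpenCV 4.12 (cv2) and the standard library are available. Lean on these libraries where they do the work, as an engineer would, in place of code of your own. Each camera call takes 0.05 s, during which the arm holds its last target. There are 200 camera calls.

## Working session

There is one attempt and no reset: what is moved stays moved. The work goes in short steps, Python scripts to look and compute and a tool call to move; the robot and the scene stay as the last step left them, time stands still between calls to the robot, and variables do not carry over. Pictures are saved under pics/ and viewed, at most 14 in all, crops included, and the job is handed in when it is done.

Besides the shell and the picture viewer there is one more tool, called by a JSON object that holds its "method" and its "body". play_rows: Moves the arm, as the interface text tells. Scaled input: -1 to 1 covers 50 cm each way for a shift and 1.5 rad each way for a turn. Its arguments: {"type":"object","properties":{"deltas":{"type":"array","items":{"type":"array","items":{"type":"array","items":{"type":"number"}}}},"grip":{"type":"number"},"force":{"type":"number"}},"required":["deltas"]}

```bash
mkdir -p pics; ls
python3 - <<'E'
from rig import robot
import cv2
print(robot.get_state())
for n in ("scene","side"):
    s=robot.snapshot(n); cv2.imwrite(f"pics/{n}0.png",s["pixels"][:,:,::-1]); print(n,s["K"],s["rvec"],s["tvec"])
s=robot.snapshot("wrist");cv2.imwrite("pics/wrist0.png",s["pixels"][:,:,::-1]); print(s["K"],s["mount"])
E
```

```text
pics
{'time_s': 0.0, 'joint_positions': array([-1.45533470e+00,  1.81557355e-01,  1.60802266e+00,  2.76171944e-06,
        1.35379458e+00, -2.06298949e-01]), 'qd': array([-1.79548310e-04, -7.76398978e-04,  5.97239814e-05,  1.56479365e-03,
       -3.16483771e-04, -2.11157824e-04]), 'joint_efforts': array([-1.09778768e-03, -4.44867039e+01, -3.51337624e+01, -3.48129824e-04,
        9.07418726e-03, -5.02230876e-05]), 'tcp_pos': array([ 0.1817886 , -0.54491733,  0.2303679 ]), 'ee_rot': array([ 9.87086311e-01,  1.60186833e-01,  4.17996031e-05, -8.89990680e-04]), 'force': array([-0.0752581 ,  0.06081742,  1.47948086]), 'torque': array([-0.05877759,  0.06528305,  0.01577181]), 'gripper_force': 0.0, 'width': 0.9970492429629074}
scene [[542.49598495   0.         275.52902887]
 [  0.         542.49598495 202.23783001]
 [  0.           0.           1.        ]] [ 0.99085061 -2.22102665  1.28525241] [0.46683829 0.19631275 2.12250088]
side [[415.57270361   0.         284.20026178]
 [  0.         415.57270361 212.09739089]
 [  0.           0.           1.        ]] [ 0.070233   -2.86871605  1.27435161] [ 0.51526644 -0.06199568  1.50827475]
[[329.00630881   0.         282.21909195]
 [  0.         329.00630881 211.50757535]
 [  0.           0.           1.        ]] [[-1.63807257e-04 -9.48809304e-01 -3.15849455e-01  8.21410681e-02]
 [ 9.99999950e-01 -6.94997933e-05 -3.09847607e-04 -4.78192805e-04]
 [ 2.72034821e-04 -3.15849490e-01  9.48809267e-01 -1.42957200e-01]
 [ 0.00000000e+00  0.00000000e+00  0.00000000e+00  1.00000000e+00]]
```

View pics/scene0.png

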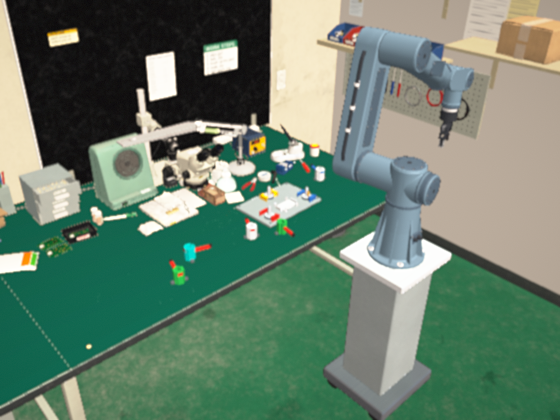

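View pics/side0.png

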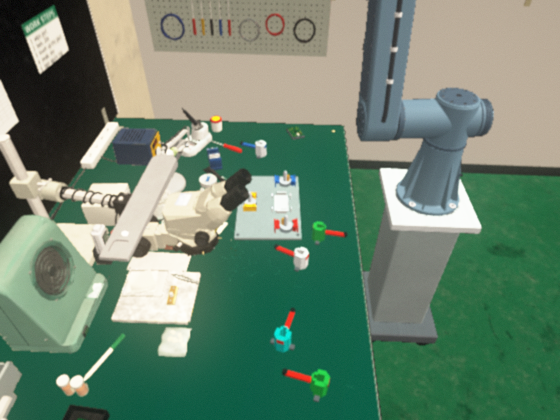

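```bash
cat > h.py <<'E'
import numpy as np, cv2
from scipy.spatial.transform import Rotation as R
from rig import robot
def snap(n,save=None):
    st=robot.get_state(); s=robot.snapshot(n); p=s["pixels"]
    K=np.array(s["K"])
    if n=="wrist":
        T=np.eye(4);T[:3,:3]=R.from_quat(st["ee_rot"]).as_matrix();T[:3,3]=st["tcp_pos"]
        W=T@np.array(s["mount"])
    else:
        A=np.eye(4);A[:3,:3]=cv2.Rodrigues(np.array(s["rvec"]))[0];A[:3,3]=np.array(s["tvec"]).ravel();W=np.linalg.inv(A)
    if save: cv2.imwrite(f"pics/{save}.png",p[:,:,::-1]); np.savez(f"pics/{save}.npz",K=K,W=W)
    return p,K,W
def load(save):
    d=np.load(f"pics/{save}.npz"); return d["K"],d["W"]
def ray(K,W,u,v,z):
    d=W[:3,:3]@np.linalg.inv(K)@np.array([u,v,1.]); c=W[:3,3]
    return c+d*(z-c[2])/d[2]
def proj(K,W,p):
    q=np.linalg.inv(W)@np.append(p,1); q=K@q[:3]; return q[:2]/q[2]
def go(target,quat=None):
    """deltas (normalised) from commanded~current pose"""
    st=robot.get_state(); r=R.from_quat(st["ee_rot"])
    d=r.inv().apply(np.array(target)-st["tcp_pos"])/0.5
    return np.round(d,4)
E
python3 - <<'E'
from h import *
p,K,W=snap("scene","s1"); c=cv2.resize(p[100:300,20:350],(800,485),interpolation=cv2.INTER_CUBIC); cv2.imwrite("pics/s1c.png",c[:,:,::-1])
p,K2,W2=snap("side","d1"); c=cv2.resize(p[110:310,110:390],(800,571),interpolation=cv2.INTER_CUBIC); cv2.imwrite("pics/d1c.png",c[:,:,::-1])
for u,v in [(270,203),(250,206),(245,238),(281,200),(285,180),(286,225),(300,265),(261,155),(295,132),(85,412),(318,390)]: print(u,v,ray(K2,W2,u,v,0.02).round(3))
E
```

```text
270 203 [0.561 0.102 0.02 ]
250 206 [0.628 0.121 0.02 ]
245 238 [0.628 0.274 0.02 ]
281 200 [0.524 0.083 0.02 ]
285 180 [ 0.514 -0.031  0.02 ]
286 225 [0.502 0.207 0.02 ]
300 265 [0.454 0.375 0.02 ]
261 155 [ 0.616 -0.186  0.02 ]
295 132 [ 0.485 -0.368  0.02 ]
85 412 [0.916 0.82  0.02 ]
318 390 [0.408 0.746 0.02 ]
```

View pics/d1c.png

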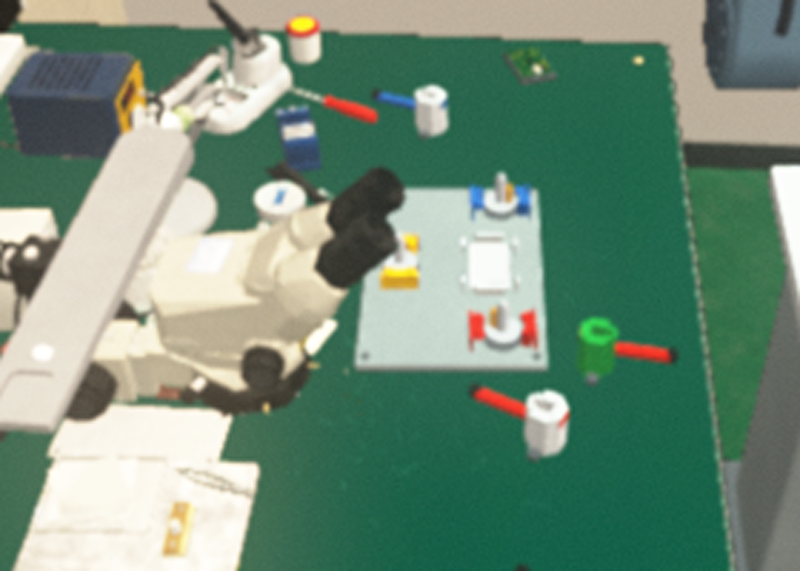

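View pics/s1c.png

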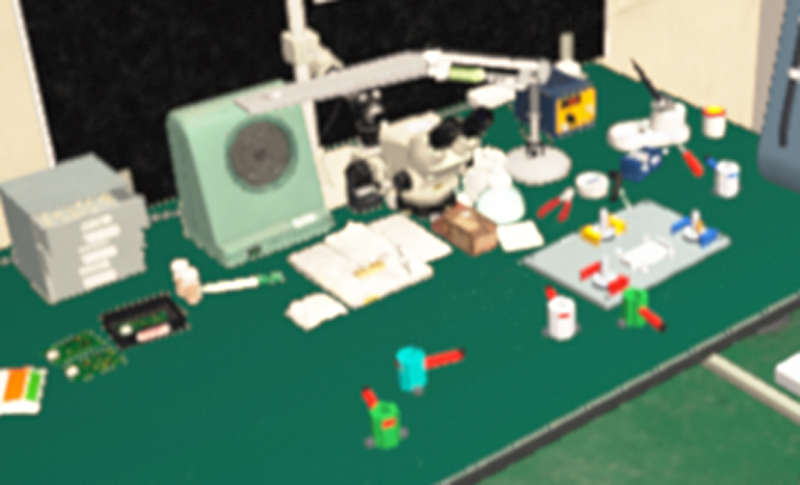

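```bash
cat >> h.py <<'E'
def tri(a,b):
    A=[];B=[]
    for (n,u,v) in (a,b):
        K,W=load(n); d=W[:3,:3]@np.linalg.inv(K)@np.array([u,v,1.]); d/=np.linalg.norm(d); P=np.eye(3)-np.outer(d,d); A.append(P);B.append(P@W[:3,3])
    x,r,_,_=np.linalg.lstsq(np.vstack(A),np.hstack(B),rcond=None); return x.round(3),r
def plan(x,y,z,yaw,base=None):
    """deltas row to tool-down pose; yaw = direction of tool x in world"""
    st=robot.get_state(); r=R.from_quat(st["ee_rot"])
    t=R.from_euler("z",yaw)*R.from_quat([1,0,0,0])
    d=r.inv().apply(np.array([x,y,z])-st["tcp_pos"]); rv=(r.inv()*t).as_rotvec()
    n=max(np.linalg.norm(d)/.0625,np.degrees(np.linalg.norm(rv))/10.7)
    print("row",np.round(np.r_[d/.5,rv/1.5],4).tolist(),"rows>=%.1f"%n,"now",st["tcp_pos"].round(4),"yaw %.3f"%yawnow(),"t",round(st["time_s"],2))
def yawnow():
    m=R.from_quat(robot.get_state()["ee_rot"]).as_matrix(); return float(np.arctan2(m[1,0],m[0,0]))
E
python3 - <<'E'
from h import *
print(tri(("s1",20+470*.4125,100+118*.4125),("d1",110+395*.35,110+185*.35)))
plan(.5,-.25,.35,0)
E
```

```text
(array([0.588, 0.417, 0.369]), array([7.87423112e-05]))
row [0.7905, -0.3591, -0.2379, -0.0006, -0.0, 0.2146] rows>=7.2 now [ 0.1818 -0.5452  0.2308] yaw 0.322 t 0.25
```

{"method": "play_rows", "body": {"deltas": [[[0.79,-0.359,-0.238,0,0,0.2146],[0.79,-0.359,-0.238,0,0,0.2146],[0.79,-0.359,-0.238,0,0,0.2146],[0.79,-0.359,-0.238,0,0,0.2146],[0.79,-0.359,-0.238,0,0,0.2146],[0.79,-0.359,-0.238,0,0,0.2146],[0.79,-0.359,-0.238,0,0,0.2146],[0.79,-0.359,-0.238,0,0,0.2146],[0.79,-0.359,-0.238,0,0,0.2146],[0.79,-0.359,-0.238,0,0,0.2146],[0.79,-0.359,-0.238,0,0,0.2146],[0.79,-0.359,-0.238,0,0,0.2146]]], "grip": 1}}

```text
time_s: 1.75
tcp_pos: [0.4991, -0.2512, 0.35]
ee_rot: [1.0, -0.001, -0.0, -0.0]
force: [0.2, 1.0, 0.2]
width: 0.998
gripper_force: 0.0
```

Run:
```python
from h import *
p,K,W=snap("wrist","w1"); cv2.imwrite("pics/w1b.png",cv2.resize(p,(800,600),interpolation=cv2.INTER_CUBIC)[:,:,::-1])
plan(.5,.08,.35,0)
```

```text
row [0.0005, -0.662, 0.0003, -0.0001, 0.0002, -0.001] rows>=5.3 now [ 0.4993 -0.251   0.3501] yaw -0.002 t 1.8
```

View pics/w1b.png

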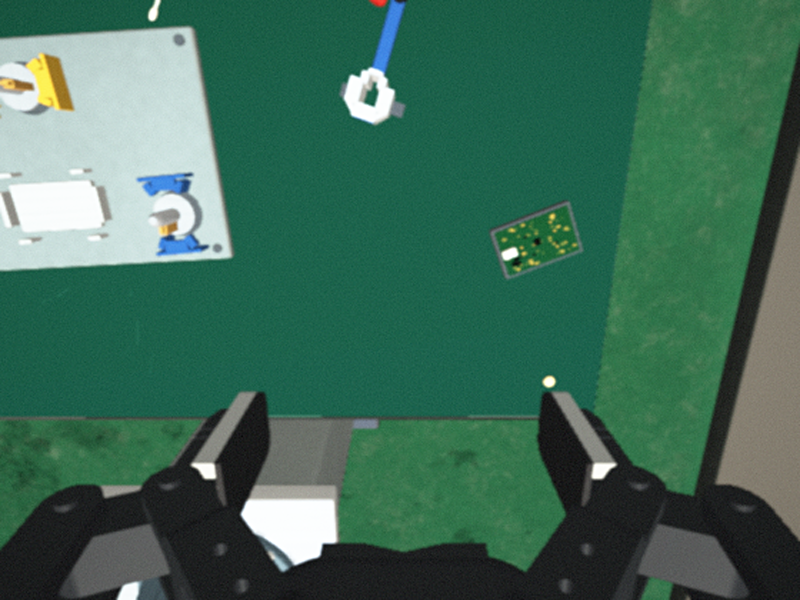

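Wrist view: carrier with corners (491,233),(569,203),(582,250),(507,278); blue lever hub at (370,97), arm up; fixture at left.

{"method": "play_rows", "body": {"deltas": [[[0,-0.662,0,0,0,0],[0,-0.662,0,0,0,0],[0,-0.662,0,0,0,0],[0,-0.662,0,0,0,0],[0,-0.662,0,0,0,0],[0,-0.662,0,0,0,0],[0,-0.662,0,0,0,0],[0,-0.662,0,0,0,0],[0,-0.662,0,0,0,0]]]}}

```text
time_s: 2.92
tcp_pos: [0.5, 0.0794, 0.3502]
ee_rot: [1.0, -0.001, -0.0, 0.0]
force: [0.9, -0.1, 0.3]
width: 0.997
gripper_force: 0.0
```

Run:
```python
from h import *
p,K,W=snap("wrist","w2"); cv2.imwrite("pics/w2b.png",cv2.resize(p,(800,600),interpolation=cv2.INTER_CUBIC)[:,:,::-1])
K,W=load("w1")
c=np.array([ray(K,W,u*.7,v*.7,.010) for u,v in [(491,233),(569,203),(582,250),(507,278)]]); print(c.round(3),c.mean(0),[np.linalg.norm(c[i]-c[(i+1)%4]).round(4) for i in range(4)])
d=(c[1]+c[2]-c[0]-c[3]); print("long dir",np.degrees(np.arctan2(d[1],d[0])))
```

```text
[[ 0.495 -0.341  0.01 ]
 [ 0.526 -0.418  0.01 ]
 [ 0.477 -0.437  0.01 ]
 [ 0.447 -0.361  0.01 ]] [ 0.48620409 -0.38919596  0.01      ] [np.float64(0.0829), np.float64(0.0519), np.float64(0.082), np.float64(0.0521)]
long dir -68.48556069975014
```

View pics/w2b.png

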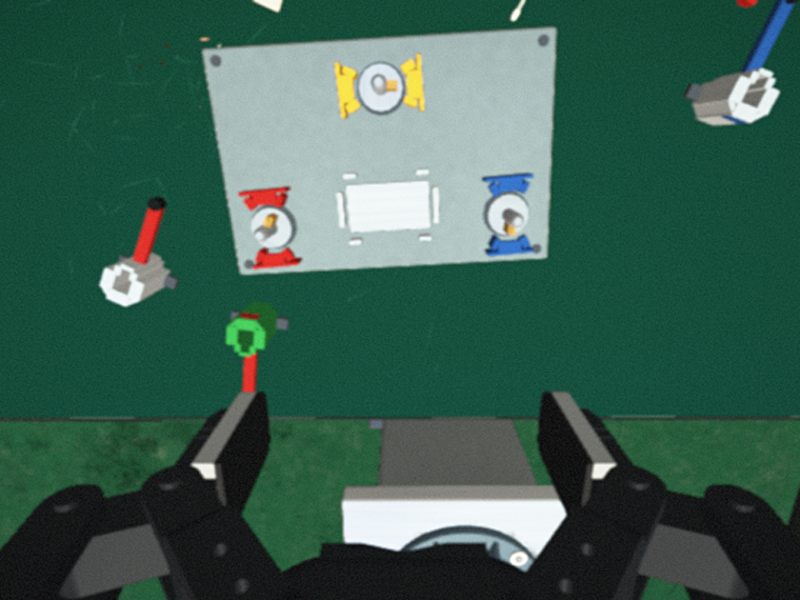

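```bash
cat >> h.py <<'E'
from scipy.optimize import least_squares
def fit2d(name,objs,px,x0,sc=.7):
    """fit x,y,yaw of an upright object; objs (n,3) with world z"""
    K,W=load(name); objs=np.array(objs,float); px=np.array(px)*sc
    def f(s):
        c,n=np.cos(s[2]),np.sin(s[2])
        return np.concatenate([proj(K,W,[s[0]+c*o[0]-n*o[1],s[1]+n*o[0]+c*o[1],o[2]])-q for o,q in zip(objs,px)])
    r=least_squares(f,x0); print(name,"fit",r.x.round(4),"yawdeg %.2f"%np.degrees(r.x[2]),"res px",r.fun.round(1)); return r.x
E
python3 - <<'E'
from h import *
o=[(.152,.162,.012),(.152,-.162,.012),(-.063,-.162,.012),(-.063,.162,.012),(.023,.04,.02),(.023,-.04,.02),(-.023,-.04,.02),(-.023,.04,.02)]
f=fit2d("w2",o,[(204,48),(556,27),(547,257),(241,274),(346,186),(430,181),(432,228),(349,232)],[.5,.09,0])
K,W=load("w2")
c,s=np.cos(f[2]),np.sin(f[2])
def loc(u,v,z):
    d=ray(K,W,u*.7,v*.7,z)[:2]-f[:2]; return np.round([c*d[0]+s*d[1],-s*d[0]+c*d[1]],4)
for n,uv in dict(red=(273,228),blue=(507,215),yel=(381,88)).items(): print(n,"disc local z25",loc(*uv,.025))
for n,uv in dict(red=(264,234),blue=(514,214),yel=(379,84)).items(): print(n,"tip local z66",loc(*uv,.066))
fit2d("w1",[(.028,.042,.01),(.028,-.042,.01),(-.028,-.042,.01),(-.028,.042,.01)],[(491,233),(569,203),(582,250),(507,278)],[.486,-.389,.38])
for n,uv in dict(redhub=(123,285),bluehub=(754,97)).items(): print(n,ray(K,W,uv[0]*.7,uv[1]*.7,.054).round(3))
K1,W1=load("w1");print("blue w1",ray(K1,W1,370*.7,97*.7,.054).round(3),ray(K1,W1,395*.7,5*.7,.036).round(3))
plan(.486,-.389,.15,1.946)
E
```

```text
w2 fit [0.5239 0.094  0.0519] yawdeg 2.97 res px [-1.4 -0.3  1.3 -0.8  0.5  1.1 -0.4  0.6  0.7 -0.2 -1.   0.1 -1.2  0.
  1.5  0.2]
red disc local z25 [-0.0136  0.1169]
blue disc local z25 [-0.0134 -0.116 ]
yel disc local z25 [0.1081 0.0005]
red tip local z66 [-0.0124  0.1141]
blue tip local z66 [-0.0066 -0.1136]
yel tip local z66 [0.1067 0.0004]
w1 fit [ 0.486  -0.3892  0.3777] yawdeg 21.64 res px [-0.7 -0.9  0.  -1.4  0.9  1.1 -0.3  1.6]
redhub [0.454 0.353 0.054]
bluehub [ 0.621 -0.222  0.054]
blue w1 [ 0.621 -0.222  0.054] [ 0.694 -0.244  0.036]
row [-0.026, 0.937, 0.4006, -0.0, 0.0002, -1.2987] rows>=10.4 now [0.5    0.0795 0.3502] yaw -0.002 t 2.98
```

{"method": "play_rows", "body": {"deltas": [[[-0.026,0.937,0.2,0,0,-0.65],[-0.026,0.937,0.2,0,0,-0.65],[-0.026,0.937,0.2,0,0,-0.65],[-0.026,0.937,0.2,0,0,-0.65],[-0.026,0.937,0.2,0,0,-0.65],[-0.026,0.937,0.2,0,0,-0.65],[-0.026,0.937,0.3,0,0,-0.8],[-0.026,0.937,0.4,0,0,-0.95],[-0.026,0.937,0.4,0,0,-0.95],[-0.026,0.937,0.4,0,0,-0.95],[-0.026,0.937,0.4,0,0,-0.95]]]}}

```text
time_s: 4.35
tcp_pos: [0.4867, -0.3883, 0.1508]
ee_rot: [0.757, 0.653, 0.0, 0.0]
force: [-0.9, 0.5, 0.5]
width: 1.003
gripper_force: 0.0
```

Run:
```python
from h import *
plan(.486,-.389,.15,1.949)
```

```text
row [-0.0016, -0.0011, 0.0016, 0.0002, -0.0, -0.3507] rows>=2.8 now [ 0.4867 -0.3883  0.1508] yaw 1.423 t 4.35
```

{"method": "play_rows", "body": {"deltas": [[[-0.0016,-0.001,0.0016,0,0,-0.3507],[-0.0016,-0.001,0.0016,0,0,-0.3507],[-0.0016,-0.001,0.0016,0,0,-0.3507],[-0.0016,-0.001,0.0016,0,0,-0.3507],[-0.0016,-0.001,0.0016,0,0,-0.3507],[-0.0016,-0.001,0.0016,0,0,-0.3507]]]}}

```text
time_s: 5.1
tcp_pos: [0.4865, -0.3884, 0.1502]
ee_rot: [0.561, 0.828, -0.0, 0.0]
force: [0.3, 0.2, -0.5]
width: 0.998
gripper_force: 0.0
```

Run:
```python
from h import *
p,K,W=snap("wrist","w3"); print(yawnow(), robot.get_state()["tcp_pos"])
cv2.imwrite("pics/w3b.png",cv2.resize(p,(800,600),interpolation=cv2.INTER_CUBIC)[:,:,::-1])
```

```text
1.9497916223027274 [ 0.48637871 -0.38846915  0.14994076]
```

View pics/w3b.png

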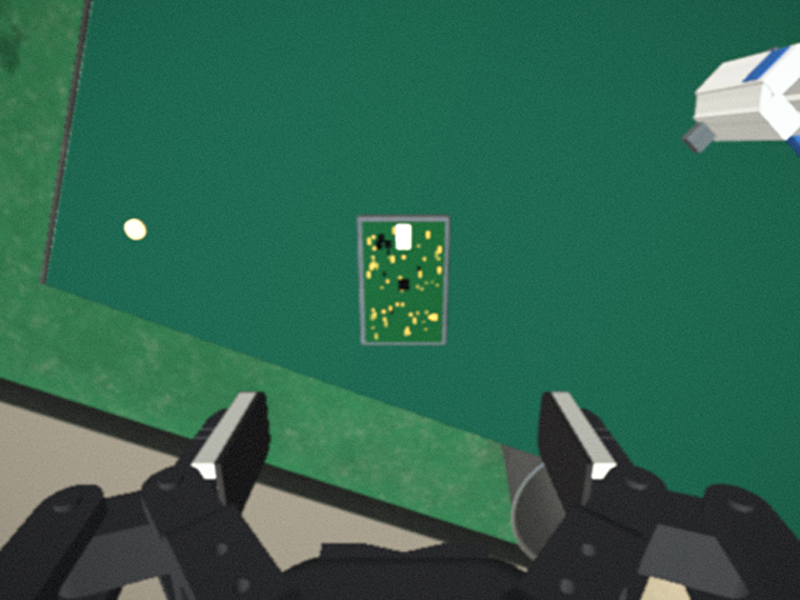

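Run:
```python
from h import *
f=fit2d("w3",[(-.028,.042,.01),(.028,.042,.01),(.028,-.042,.01),(-.028,-.042,.01)],[(358,216),(449,216),(447,345.5),(361,345.5)],[.486,-.389,.38])
plan(f[0],f[1],.045,f[2]+np.pi/2)
plan(f[0],f[1],-.004,f[2]+np.pi/2)
```

```text
w3 fit [ 0.4879 -0.3883  0.3816] yawdeg 21.86 res px [-0.9  0.2  1.   0.  -0.2 -0.2  0.1 -0. ]
row [-0.0008, 0.0029, 0.2099, 0.0002, 0.0004, -0.0017] rows>=1.7 now [ 0.4864 -0.3885  0.1499] yaw 1.950 t 5.15
row [-0.0007, 0.0029, 0.3079, 0.0002, 0.0004, -0.0017] rows>=2.5 now [ 0.4864 -0.3885  0.1499] yaw 1.950 t 5.15
```

{"method": "play_rows", "body": {"deltas": [[[-0.0007,0.003,0.1,0,0,-0.0017],[-0.0007,0.003,0.2,0,0,-0.0017],[-0.0007,0.003,0.25,0,0,-0.0017],[-0.0007,0.003,0.29,0,0,-0.0017],[-0.0007,0.003,0.308,0,0,-0.0017],[-0.0007,0.003,0.308,0,0,-0.0017],[-0.0007,0.003,0.308,0,0,-0.0017]]]}}

```text
time_s: 6.02
tcp_pos: [0.4885, -0.3891, -0.0032]
ee_rot: [0.56, 0.829, -0.0, 0.001]
force: [-0.1, 0.1, 1.0]
width: 1.0
gripper_force: 0.0
```

{"method": "play_rows", "body": {"deltas": [[[0,0,0,0,0,0],[0,0,0,0,0,0],[0,0,0,0,0,0],[0,0,0,0,0,0],[0,0,0,0,0,0],[0,0,0,0,0,0],[0,0,0,0,0,0],[0,0,0,0,0,0]]], "grip": -1, "force": 40}}

```text
time_s: 7.02
tcp_pos: [0.4882, -0.3889, -0.0034]
ee_rot: [0.56, 0.829, -0.0, 0.001]
force: [-1.1, 1.1, 5.1]
width: 0.644
gripper_force: 43.3
```

Run:
```python
from h import *
plan(.53,-.03,.17,1.6227)
```

```text
row [0.634, 0.3458, -0.3476, 0.0004, 0.0009, 0.2206] rows>=6.4 now [ 0.4882 -0.3889 -0.0034] yaw 1.954 t 7.03
```

{"method": "play_rows", "body": {"deltas": [[[0,0,-0.06,0,0,0],[0,0,-0.16,0,0,0],[0,0,-0.26,0,0,0.03],[0.07,0.035,-0.347,0,0,0.06],[0.17,0.09,-0.347,0,0,0.1],[0.27,0.15,-0.347,0,0,0.14],[0.37,0.2,-0.347,0,0,0.18],[0.47,0.26,-0.347,0,0,0.22],[0.57,0.31,-0.347,0,0,0.2206],[0.634,0.3458,-0.347,0,0,0.2206],[0.634,0.3458,-0.347,0,0,0.2206],[0.634,0.3458,-0.347,0,0,0.2206],[0.634,0.3458,-0.347,0,0,0.2206]]]}}

```text
time_s: 8.65
tcp_pos: [0.5296, -0.0307, 0.1689]
ee_rot: [0.689, 0.725, -0.0, -0.0]
force: [0.2, 0.2, -2.1]
width: 0.639
gripper_force: 43.4
```

Run:
```python
from h import *
p,K,W=snap("wrist","w4"); print(yawnow(), robot.get_state()["tcp_pos"])
cv2.imwrite("pics/w4b.png",cv2.resize(p,(800,600),interpolation=cv2.INTER_CUBIC)[:,:,::-1])
```

```text
1.6209532247624208 [ 0.52965859 -0.03072741  0.16890056]
```

View pics/w4b.png

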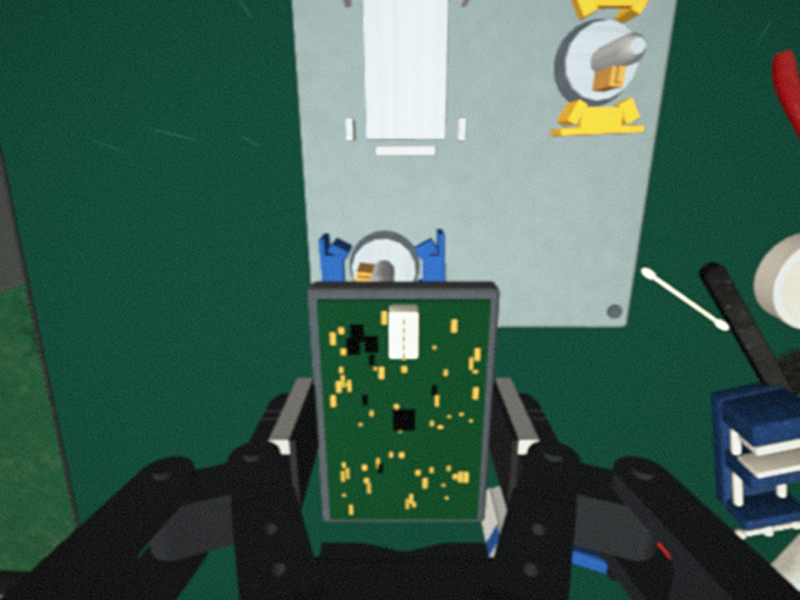

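Run:
```python
from h import *
st=robot.get_state(); t=st["tcp_pos"]; zt=t[2]+.0134
c=fit2d("w4",[(-.028,.042,zt),(.028,.042,zt),(.028,-.042,zt),(-.028,-.042,zt)],[(311,298),(497,298),(484,521),(325,521)],[t[0],t[1],.05])
n=fit2d("w4",[(-.023,-.04,.02),(.023,-.04,.02),(0,-.044,.028),(0,-.049,.028),(-.032,-.041,.028),(.032,-.041,.028),(.152,-.162,.012)],[(365,138),(446,139),(405.5,146),(405.5,155),(350.5,140),(462,140),(626,327)],[.5239,.094,.0519])
m=R.from_quat(st["ee_rot"]); off=m.inv().apply(np.r_[c[:2]-t[:2],0]); print("carrier off in tool",off.round(4),"yaw rel",c[2]+np.pi/2-yawnow())
ny=n[2]; psi=ny+np.pi/2-(c[2]+np.pi/2-yawnow())
g=R.from_euler("z",psi)*R.from_quat([1,0,0,0]); tgt=n[:2]-g.apply(off)[:2]; print(tgt,psi)
g2=n[:2]-np.array([.5239,.094]);print("diff w2",g2)
plan(tgt[0],tgt[1],.06,psi); plan(tgt[0],tgt[1],.0175,psi)
```

```text
w4 fit [ 0.5309 -0.0315  0.0524] yawdeg 3.00 res px [-2.7 -2.4  2.8 -2.7  1.1  3.9 -1.2  4. ]
w4 fit [0.5255 0.0953 0.0475] yawdeg 2.72 res px [ 1.   0.2 -0.8 -0.3  0.1 -0.3  0.1 -0.2 -0.6 -0.1 -0.2  0.2  0.7  0.7]
carrier off in tool [-0.0009  0.0012 -0.    ] yaw rel 0.002242044990422798
[0.52426589 0.09608288] 1.616099746160673
diff w2 [0.00162239 0.00128481]
row [0.2539, 0.002, 0.2178, -0.0001, 0.0001, 0.0032] rows>=2.7 now [ 0.5297 -0.0307  0.1689] yaw 1.621 t 8.7
row [0.2539, 0.002, 0.3028, -0.0001, 0.0001, 0.0032] rows>=3.2 now [ 0.5297 -0.0307  0.1689] yaw 1.621 t 8.7
```

{"method": "play_rows", "body": {"deltas": [[[0.1,0.001,0.0,0,0,0],[0.2,0.001,0.1,0,0,0],[0.2522,0.0015,0.18,0,0,0],[0.2522,0.0015,0.24,0,0,0],[0.2522,0.0015,0.255,0,0,0],[0.2522,0.0015,0.268,0,0,0],[0.2522,0.0015,0.28,0,0,0],[0.2522,0.0015,0.29,0,0,0],[0.2522,0.0015,0.299,0,0,0],[0.2522,0.0015,0.302,0,0,0],[0.2522,0.0015,0.302,0,0,0]]]}}

```text
time_s: 10.07
tcp_pos: [0.5239, 0.0963, 0.018]
ee_rot: [0.689, 0.725, -0.0, 0.0]
force: [0.5, -0.6, -2.5]
width: 0.638
gripper_force: 43.4
```

{"method": "play_rows", "body": {"deltas": [[[-0.002,0,0.001,0,0,0],[-0.002,0,0.001,0,0,0],[-0.002,0,0.001,0,0,0],[-0.002,0,0.001,0,0,0]]], "grip": 0.75}}

```text
time_s: 10.58
tcp_pos: [0.5241, 0.0954, 0.0176]
ee_rot: [0.689, 0.725, 0.0, 0.0]
force: [0.4, 0.2, -0.3]
width: 0.877
gripper_force: 0.0
```

{"method": "play_rows", "body": {"deltas": [[[0,0,-0.02,0,0,0],[0,0,-0.08,0,0,0],[0,0,-0.16,0,0,0],[0,0,-0.26,0,0,0],[0,0,-0.26,0,0,0],[0,0,-0.26,0,0,0]]]}}

```text
time_s: 11.32
tcp_pos: [0.5239, 0.0954, 0.1478]
ee_rot: [0.689, 0.725, 0.0, 0.0]
force: [-0.6, -0.1, -0.9]
width: 0.876
gripper_force: 0.0
```

Run:
```python
from h import *
p,K,W=snap("wrist","w5"); print(yawnow(), robot.get_state()["tcp_pos"])
cv2.imwrite("pics/w5b.png",cv2.resize(p,(800,600),interpolation=cv2.INTER_CUBIC)[:,:,::-1])
```

```text
1.6226159233000874 [0.52323701 0.09538261 0.14679836]
```

View pics/w5b.png

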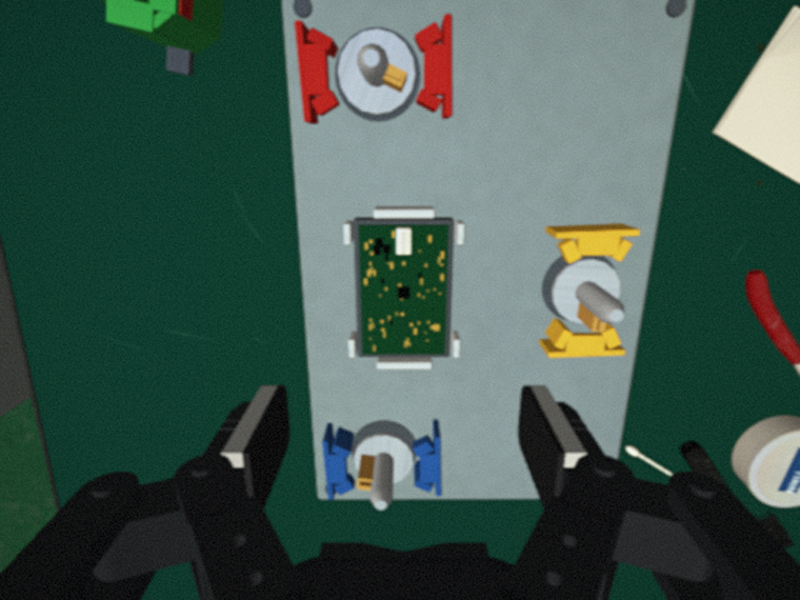

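Carrier sits in the nest at (404,287), inside all walls. Now zooming on the red and blue posts for the key angles.

Run:
```python
from h import *
p=cv2.imread("pics/w5.png")
a=p[7:87,205:325]; b=p[275:355,215:335]
o=np.hstack([cv2.resize(x,(396,264),interpolation=cv2.INTER_CUBIC) for x in (a,b)])
cv2.imwrite("pics/w5k.png",o)
```

```text
(no output)
```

View pics/w5k.png

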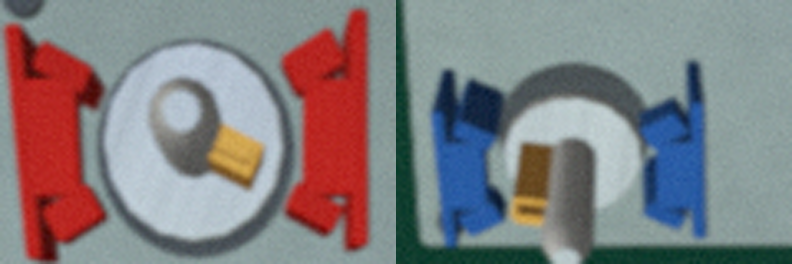

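```bash
cat >> h.py <<'E'
_load=load
def load(save):
    K,W=_load(save)
    if save[0]=="w": W=W.copy(); W[:3,3]-=.0013*W[:3,0]
    return K,W
NEST=np.array([.5241,.0953,.050])
LOC=dict(red=(-.0135,.1165,-np.pi/2),blue=(-.0135,-.1165,np.pi/2),yellow=(.108,0,np.pi))
def seat(c):
    x,y,a=LOC[c]; C,S=np.cos(NEST[2]),np.sin(NEST[2]); return np.array([NEST[0]+C*x-S*y,NEST[1]+S*x+C*y]),a+NEST[2]
E
cat > key.py <<'E'
from h import *
from scipy.optimize import minimize
S=4
def hull(K,W,P,sh):
    m=np.zeros(sh,np.uint8); q=np.array([proj(K,W,p) for p in P])*S; cv2.fillConvexPoly(m,cv2.convexHull(q.astype(np.int32)),1); return m>0
def fit(name,c,r0=.45):
    K,W=load(name); im=cv2.imread(f"pics/{name}.png"); s0,lock=seat(c)
    u,v=proj(K,W,[*s0,.045]).astype(int); big=cv2.resize(im,None,fx=S,fy=S,interpolation=cv2.INTER_CUBIC)
    hsv=cv2.cvtColor(big,cv2.COLOR_BGR2HSV); br=cv2.inRange(hsv,(8,110,60),(24,255,255))>0
    roi=np.zeros(br.shape,bool); roi[(v-22)*S:(v+22)*S,(u-22)*S:(u+22)*S]=1; br&=roi
    def cost(p):
        s=s0+p[1:]; a=lock+1.45-p[0]; d=np.array([np.cos(a),np.sin(a)]); n=np.array([-d[1],d[0]])
        k=hull(K,W,[[*(s+r*d+w*n),z] for r in (.006,.0155) for w in (-.0035,.0035) for z in (.027,.049)],br.shape)
        post=hull(K,W,[[s[0]+.007*np.cos(t),s[1]+.007*np.sin(t),z] for t in np.linspace(0,6.28,20) for z in (.025,.059)],br.shape)
        ok=~post; return 1-(k&br&ok).sum()/max(1,((k|br)&ok).sum())+ (np.linalg.norm(p[1:])/.02)**2
    best=min(((cost((q,0,0)),q) for q in np.arange(-.2,.7,.05)))
    r=minimize(cost,[best[1],0,0],method="Nelder-Mead",options=dict(initial_simplex=[[best[1],0,0],[best[1]+.1,0,0],[best[1],.002,0],[best[1],0,.002]]))
    print(name,c,"seat",s0.round(4),"brass px",br.sum()/S**2,"q %.3f"%r.x[0],"dxy mm",(r.x[1:]*1000).round(1),"cost %.3f"%r.fun,"key dir %.3f"%(lock+1.45-r.x[0]))
if __name__=="__main__":
    for n,c in [("w5","red"),("w5","blue"),("w5","yellow"),("w2","red"),("w2","blue"),("w4","blue"),("w1","blue"),("w4","yellow")]:
        try: fit(n,c)
        except Exception as e: print(n,c,e)
E
python3 key.py
```

```text
w5 red seat [0.5048 0.211 ] brass px 188.125 q 0.293 dxy mm [-1.8  1.1] cost 0.134 key dir -0.364
w5 blue seat [ 0.5164 -0.0217] brass px 200.375 q -0.194 dxy mm [ 0.5 -0.3] cost 0.124 key dir 3.264
w5 yellow seat [0.632  0.1007] brass px 256.625 q -0.162 dxy mm [ 0.9 -1.2] cost 0.247 key dir 4.804
w2 red seat [0.5048 0.211 ] brass px 56.625 q 0.299 dxy mm [-2.4  1.9] cost 0.238 key dir -0.370
w2 blue seat [ 0.5164 -0.0217] brass px 34.1875 q -0.261 dxy mm [0.6 0.9] cost 0.292 key dir 3.332
w4 blue seat [ 0.5164 -0.0217] brass px 120.625 q -0.100 dxy mm [ 0.4 -1.2] cost 0.213 key dir 3.170
w1 blue seat [ 0.5164 -0.0217] brass px 55.4375 q 0.199 dxy mm [ 1.1 -2.8] cost 0.288 key dir 2.872
w4 yellow seat [0.632  0.1007] brass px 229.8125 q -0.084 dxy mm [-0.4  2.1] cost 0.215 key dir 4.726
```

{"method": "play_rows", "body": {"deltas": [[[-0.4,-0.01,0.05,0,0,0],[-0.4,-0.01,0.05,0,0,0],[-0.4,-0.01,0.05,0,0,0],[-0.4,-0.01,0.05,0,0,0],[-0.4,-0.01,0.05,0,0,0],[-0.4,-0.01,0.05,0,0,0]]], "grip": 1}}

```text
time_s: 12.12
tcp_pos: [0.529, -0.103, 0.122]
ee_rot: [0.688, 0.726, -0.0, -0.001]
force: [-0.4, 0.4, -0.7]
width: 1.002
gripper_force: 0.0
```

Run:
```python
from h import *
p,K,W=snap("wrist","w6"); print(robot.get_state()["tcp_pos"])
import key; key.fit("w6","blue")
plan(.514,.130,.12,1.6208)
```

```text
[ 0.52918197 -0.10287238  0.1222235 ]
w6 blue seat [ 0.5164 -0.0217] brass px 89.4375 q -0.124 dxy mm [ 0.6 -0.3] cost 0.429 key dir 3.195
row [0.4667, -0.0053, 0.0048, -0.0004, -0.0005, 0.0025] rows>=3.7 now [ 0.5292 -0.1029  0.1222] yaw 1.625 t 12.18
```

{"method": "play_rows", "body": {"deltas": [[[0.467,-0.005,0.005,0,0,0],[0.467,-0.005,0.005,0,0,0],[0.467,-0.005,0.005,0,0,0],[0.467,-0.005,0.005,0,0,0],[0.467,-0.005,0.005,0,0,0],[0.467,-0.005,0.005,0,0,0]]]}}

```text
time_s: 12.92
tcp_pos: [0.5145, 0.1292, 0.1201]
ee_rot: [0.688, 0.726, -0.0, 0.0]
force: [-0.4, -0.4, 0.5]
width: 1.001
gripper_force: 0.0
```

Run:
```python
from h import *
p,K,W=snap("wrist","w7"); print(robot.get_state()["tcp_pos"])
import key; key.fit("w7","red")
cs=[]
for n,c in (("w6","blue"),("w7","red")):
    K,W=load(n); u,v=proj(K,W,[*seat(c)[0],.045]).astype(int); print(c,u,v)
    im=cv2.imread(f"pics/{n}.png"); v0=max(v-38,0); u0=u-48; print("crop origin",u0,v0)
    cs.append(cv2.resize(im[v0:v0+80,u0:u0+96],(400,333),interpolation=cv2.INTER_CUBIC))
cv2.imwrite("pics/k67.png",np.hstack(cs))
```

```text
[0.51470468 0.12840857 0.12012024]
w7 red seat [0.5048 0.211 ] brass px 141.3125 q 0.317 dxy mm [-1.2  1.1] cost 0.169 key dir -0.388
blue 270 102
crop origin 222 64
red 274 101
crop origin 226 63
```

View pics/k67.png

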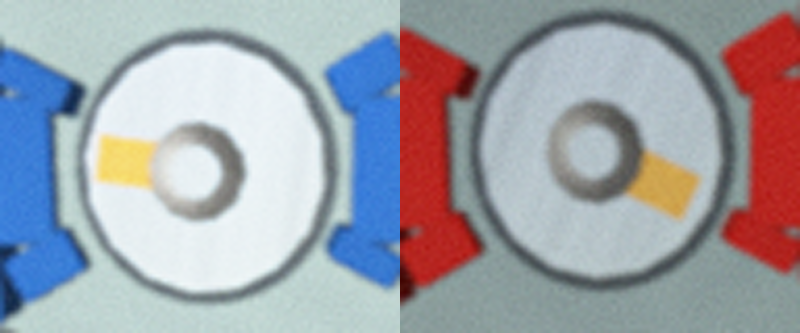

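Run:
```python
from h import *
s=96/400
for c,n,o,disc,tip,e1,e2 in [("blue","w6",(222,64),(207,165),(192,171),(103,135),(97,181)),("red","w7",(226,63),(203,150),(195,149),(300,178),(284,218))]:
    K,W=load(n); P=lambda q,z: ray(K,W,o[0]+q[0]*s,o[1]+q[1]*s,z)[:2]
    d=P(disc,.025); t=P(tip,.066); a,b=P(e1,.049),P(e2,.049); k=(a+b)/2
    nd=np.array([-(b-a)[1],(b-a)[0]]); 
    s0,lock=seat(c); ax=(d+t)/2; v=k-ax; ang=np.arctan2(v[1],v[0]); ea=np.arctan2(nd[1],nd[0])
    print(c,"seat0",s0.round(4),"disc",d.round(4),"tip",t.round(4),"keyw",np.linalg.norm(a-b).round(4),"r",np.linalg.norm(v).round(4),"ang",ang.round(3),"edge normal",ea.round(3),"q",((lock+1.45-ang+np.pi)%(2*np.pi)-np.pi).round(3))
```

```text
blue seat0 [ 0.5164 -0.0217] disc [ 0.5168 -0.0226] tip [ 0.5161 -0.0233] keyw 0.0066 r 0.0149 ang 3.102 edge normal -0.118 q -0.031
red seat0 [0.5048 0.211 ] disc [0.5043 0.2126] tip [0.5042 0.2124] keyw 0.0062 r 0.0155 ang -0.407 edge normal -0.331 q 0.337
```

```bash
sed -i 's/^NEST=.*/NEST=np.array([.5241,.0950,.0518])/; s/-.0135,.1165/-.0137,.1178/; s/-.0135,-.1165/-.0137,-.1178/' h.py
python3 - <<'E'
from h import *
print(seat("red"),seat("blue"))
K,W=load("w2")
h=ray(K,W,123*.7,285*.7,.054)[:2]; a=ray(K,W,157*.7,203*.7,.036)[:2]; v=a-h; print("red",h,np.linalg.norm(v),np.arctan2(v[1],v[0]))
h=ray(K,W,246*.7,335*.7,.054)[:2]; print("green",h)
K,W=load("w1")
h=ray(K,W,370*.7,97*.7,.054)[:2]; a=ray(K,W,400*.7,0*.7,.036)[:2]; v=a-h; print("blue",h,np.linalg.norm(v),np.arctan2(v[1],v[0]))
h0=np.array([.454,.354]); plan(h0[0],h0[1],.16,2.93)
E
```

```text
(array([0.50431906, 0.21193265]), np.float64(-1.5189963267948965)) (array([ 0.51651769, -0.02335134]), np.float64(1.6225963267948966))
red [0.45392928 0.35412889] 0.0848939307816068 -0.4506365278079441
green [0.40115744 0.24015306]
blue [ 0.62067259 -0.22072613] 0.08116519728936844 -0.3259262463258834
row [0.4569, -0.0975, -0.0799, -0.0, 0.0002, -0.8711] rows>=7.0 now [0.5147 0.1284 0.1201] yaw 1.623 t 12.97
```

{"method": "play_rows", "body": {"deltas": [[[0,0,-0.08,0,0,-0.05],[0.1,-0.02,-0.08,0,0,-0.15],[0.2,-0.05,-0.08,0,0,-0.27],[0.3,-0.07,-0.08,0,0,-0.39],[0.4,-0.09,-0.08,0,0,-0.5],[0.457,-0.0975,-0.08,0,0,-0.61],[0.457,-0.0975,-0.08,0,0,-0.711],[0.457,-0.0975,-0.08,0,0,-0.711],[0.457,-0.0975,-0.08,0,0,-0.711],[0.457,-0.0975,-0.08,0,0,-0.711]]]}}

```text
time_s: 14.22
tcp_pos: [0.4547, 0.3533, 0.16]
ee_rot: [0.226, 0.974, 0.0, 0.0]
force: [-0.1, 0.8, -0.0]
width: 1.0
gripper_force: 0.0
```

Run:
```python
from h import *
p,K,W=snap("wrist","w8"); print(yawnow(), robot.get_state()["tcp_pos"])
cv2.imwrite("pics/w8b.png",cv2.resize(p[60:360,80:480],(800,600),interpolation=cv2.INTER_CUBIC)[:,:,::-1])
```

```text
2.6866636449057566 [0.4546411  0.35347622 0.16005164]
```

View pics/w8b.png

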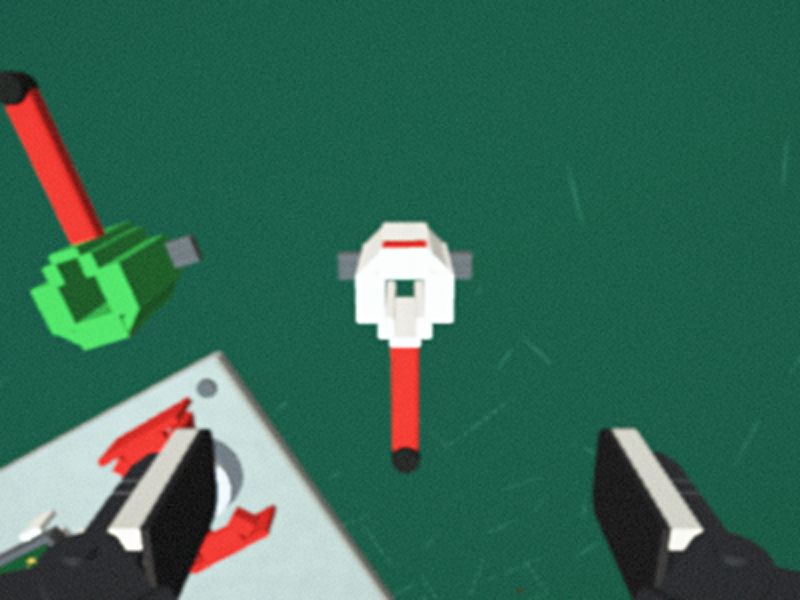

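Run:
```python
from h import *
K,W=load("w8"); P=lambda u,v,z: ray(K,W,80+u/2,60+v/2,z)[:2]
a=P(405.5,300,.054); l=P(356,300,.054); r=P(455,300,.054); t=P(405.5,278,.054);b=P(405.5,322,.054); e=P(405.5,447,.036)
print(a,np.linalg.norm(l-r),np.linalg.norm(t-b)); v=e-a; print(np.linalg.norm(v),np.arctan2(v[1],v[0])+np.pi)
lug=P(405,265,.006); print(lug)
plan(a[0],a[1],.026,2.6866)
```

```text
[0.45542516 0.35319645] 0.039396655021709116 0.018416619769484336
0.07708347709943557 2.68669882852473
[0.4539605  0.35370674]
row [-0.0016, 0.0002, 0.2681, 0.0, 0.0, 0.0] rows>=2.1 now [0.4546 0.3535 0.1601] yaw 2.687 t 14.28
```

{"method": "play_rows", "body": {"deltas": [[[-0.0005,0,0.08,0,0,0],[-0.0005,0,0.16,0,0,0],[-0.0005,0,0.23,0,0,0],[-0.0005,0,0.268,0,0,0],[-0.0005,0,0.268,0,0,0],[-0.0005,0,0.268,0,0,0]]]}}

```text
time_s: 15.02
tcp_pos: [0.4557, 0.3545, 0.0274]
ee_rot: [0.224, 0.974, 0.001, 0.001]
force: [1.0, 0.7, 0.5]
width: 1.002
gripper_force: 0.0
```

{"method": "play_rows", "body": {"deltas": [[[0,0,0,0,0,0],[0,0,0,0,0,0],[0,0,0,0,0,0],[0,0,0,0,0,0],[0,0,0,0,0,0],[0,0,0,0,0,0],[0,0,0,0,0,0],[0,0,0,0,0,0],[0,0,0,0,0,0]]], "grip": -1, "force": 60}}

```text
time_s: 16.15
tcp_pos: [0.4551, 0.3543, 0.0269]
ee_rot: [0.224, 0.975, 0.0, 0.001]
force: [-0.5, -0.3, 6.3]
width: 0.434
gripper_force: 61.3
```

{"method": "play_rows", "body": {"deltas": [[[0,0,-0.05,0,0,0],[0,0,-0.15,0,0,0],[0,0,-0.25,0,0,0],[0,0,-0.3,0,0,0],[0,0,-0.3,0,0,0]]]}}

```text
time_s: 16.77
tcp_pos: [0.4556, 0.3546, 0.1779]
ee_rot: [0.224, 0.975, 0.001, 0.002]
force: [0.6, -0.0, -3.0]
width: 0.436
gripper_force: 60.8
```

Run:
```python
from h import *
p,K,W=snap("wrist","w9"); print(yawnow(), robot.get_state()["tcp_pos"])
cv2.imwrite("pics/w9b.png",cv2.resize(p[160:420,130:430],(692,600),interpolation=cv2.INTER_CUBIC)[:,:,::-1])
plan(.5043,.2123,.16,-.395+np.pi)
```

```text
2.689039945169096 [0.45443169 0.35395379 0.17580448]
row [-0.2136, -0.2112, 0.0316, 0.0003, 0.0002, -0.0384] rows>=2.4 now [0.4544 0.354  0.1758] yaw 2.689 t 16.82
```

View pics/w9b.png

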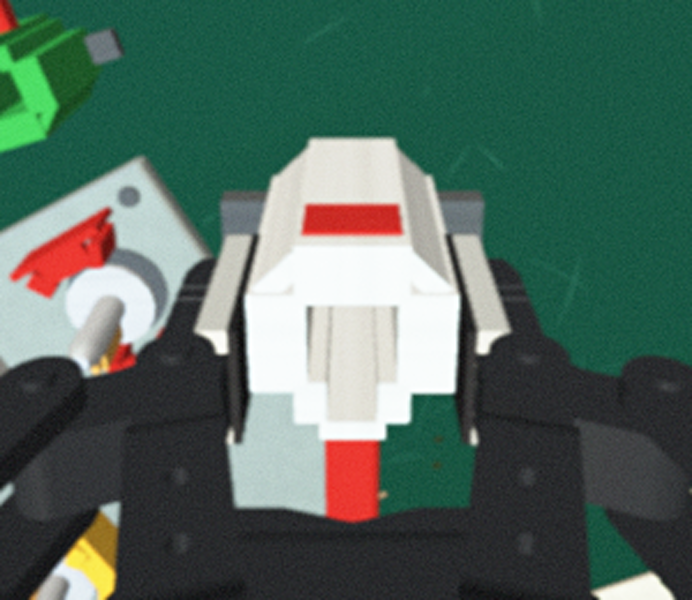

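Run:
```python
from h import *
K,W=load("w9"); t=robot.get_state(); z=t["tcp_pos"][2]+.0271
P=lambda u,v: ray(K,W,130+u*300/692,160+v*260/600,z)
m=R.from_quat(t["ee_rot"])
for q in [(352,293),(352,392),(247,343),(457,343),(352,306)]: print(q,(m.inv().apply(P(*q)-t["tcp_pos"])*1000).round(1))
```

```text
(352, 293) [  8.1   1.  -27.1]
(352, 392) [-12.9   1.  -27.1]
(247, 343) [ -2.2 -18.  -27.1]
(457, 343) [ -2.3  20.1 -27.1]
(352, 306) [  5.5   1.  -27.1]
```

Run:
```python
from h import *
plan(.5034,.2127,.15,-.395+np.pi)
```

```text
row [-0.2116, -0.2113, 0.0516, 0.0003, 0.0002, -0.0384] rows>=2.4 now [0.4544 0.354  0.1758] yaw 2.689 t 16.82
```

{"method": "play_rows", "body": {"deltas": [[[-0.08,-0.08,0.0,0,0,-0.015],[-0.16,-0.16,0.02,0,0,-0.03],[-0.2116,-0.2113,0.0516,0,0,-0.0384],[-0.2116,-0.2113,0.0516,0,0,-0.0384],[-0.2116,-0.2113,0.0516,0,0,-0.0384],[-0.2116,-0.2113,0.0516,0,0,-0.0384],[-0.2116,-0.2113,0.0516,0,0,-0.0384]]]}}

```text
time_s: 17.7
tcp_pos: [0.5032, 0.2136, 0.1503]
ee_rot: [0.195, 0.981, 0.0, 0.0]
force: [0.4, 0.2, -3.1]
width: 0.433
gripper_force: 60.9
```

Run:
```python
from h import *
plan(.5034,.2127,.10,-.395+np.pi)
p,K,W=snap("wrist","w10"); print(robot.get_state()["tcp_pos"])
```

```text
row [-0.001, -0.0016, 0.1006, 0.0002, 0.0001, 0.0011] rows>=0.8 now [0.5032 0.2136 0.1503] yaw 2.748 t 17.7
[0.50329064 0.21352748 0.15040202]
```

{"method": "play_rows", "body": {"deltas": [[[-0.001,-0.0016,0.04,0,0,0.001],[-0.001,-0.0016,0.08,0,0,0.001],[-0.001,-0.0016,0.1,0,0,0.001],[-0.001,-0.0016,0.11,0,0,0.001],[-0.001,-0.0016,0.12,0,0,0.001],[-0.001,-0.0016,0.128,0,0,0.001],[-0.001,-0.0016,0.128,0,0,0.001],[-0.001,-0.0016,0.128,0,0,0.001]]]}}

```text
time_s: 18.75
tcp_pos: [0.5039, 0.2118, 0.0865]
ee_rot: [0.197, 0.98, 0.0, 0.0]
force: [-0.4, 0.5, -0.9]
width: 0.432
gripper_force: 61.0
```

{"method": "play_rows", "body": {"deltas": [[[0,0,0.008,0,0,0],[0,0,0.016,0,0,0],[0,0,0.024,0,0,0],[0,0,0.032,0,0,0],[0,0,0.032,0,0,0]]]}}

```text
time_s: 19.38
tcp_pos: [0.5034, 0.2117, 0.0697]
ee_rot: [0.197, 0.98, -0.0, -0.0]
force: [0.4, -0.2, -2.4]
width: 0.438
gripper_force: 61.0
```

{"method": "play_rows", "body": {"deltas": [[[0,0,0.01,0,0,0],[0,0,0.02,0,0,0],[0,0,0.029,0,0,0],[0,0,0.035,0,0,0],[0,0,0.035,0,0,0]]]}}

```text
time_s: 20.0
tcp_pos: [0.5034, 0.2117, 0.0524]
ee_rot: [0.197, 0.98, -0.0, -0.0]
force: [-0.1, -0.8, -2.1]
width: 0.431
gripper_force: 61.0
```

{"method": "play_rows", "body": {"deltas": [[[0,0,0.006,0,0,0],[0,0,0.012,0,0,0],[0,0,0.0165,0,0,0],[0,0,0.0165,0,0,0],[0,0,0.0165,0,0,0]]]}}

```text
time_s: 20.62
tcp_pos: [0.5039, 0.2118, 0.0452]
ee_rot: [0.197, 0.98, 0.0, 0.0]
force: [-3.3, -1.2, 7.2]
width: 0.434
gripper_force: 62.0
```

{"method": "play_rows", "body": {"deltas": [[[0,0,0.003,0,0,0],[0,0,0.003,0,0,0.05],[0,0,0.003,0,0,0.1],[0,0,0.003,0,0,0.15],[0,0,0.003,0,0,0.2],[0,0,0.003,0,0,0.25],[0,0,0.003,0,0,0.3],[0,0,0.003,0,0,0.3]]]}}

```text
time_s: 21.62
tcp_pos: [0.504, 0.2119, 0.0439]
ee_rot: [0.411, 0.912, 0.0, 0.0]
force: [-4.6, -0.2, 8.7]
width: 0.435
gripper_force: 62.3
```

{"method": "play_rows", "body": {"deltas": [[[0,0,0,0,0,0.06],[0,0,0,0,0,0.12],[0,0,0,0,0,0.18],[0,0,0,0,0,0.24],[0,0,0,0,0,0.3],[0,0,0,0,0,0.36],[0,0,0,0,0,0.42],[0,0,0,0,0,0.45],[0,0,0,0,0,0.45]]]}}

```text
time_s: 22.75
tcp_pos: [0.5042, 0.212, 0.0441]
ee_rot: [0.69, 0.724, 0.001, 0.0]
force: [-3.7, -0.8, 8.3]
width: 0.434
gripper_force: 62.3
```

Run:
```python
from h import *
s=robot.get_state(); print(yawnow(),s["tcp_pos"],s["force"],s["torque"])
```

```text
1.6197358325007611 [0.50421279 0.21204533 0.04405055] [-3.65304763 -0.75018742  8.25756346] [-0.01499325  0.5913317  -0.01682598]
```

{"method": "play_rows", "body": {"deltas": [[[0,0,-0.004,0,0,0],[0,0,-0.008,0,0,0],[0,0,-0.0095,0,0,0],[0,0,-0.0095,0,0,0],[0,0,-0.0095,0,0,0]]]}}

```text
time_s: 23.38
tcp_pos: [0.5042, 0.212, 0.048]
ee_rot: [0.689, 0.724, 0.001, 0.0]
force: [0.4, 0.9, 4.5]
width: 0.437
gripper_force: 61.9
```

{"method": "play_rows", "body": {"deltas": [[[0,0,0,0,0,0],[0,0,0,0,0,0],[0,0,0,0,0,0],[0,0,0,0,0,0],[0,0,0,0,0,0]]], "grip": 0.6}}

```text
time_s: 24.0
tcp_pos: [0.5036, 0.2117, 0.0476]
ee_rot: [0.689, 0.724, -0.0, -0.0]
force: [0.1, 0.3, 0.1]
width: 0.799
gripper_force: 0.0
```

{"method": "play_rows", "body": {"deltas": [[[0,0,-0.05,0,0,0],[0,0,-0.15,0,0,0],[0,0,-0.25,0,0,0],[-0.12,0,-0.3,0,0,0],[-0.2,0,-0.3,0,0,0],[-0.2,0,-0.3,0,0,0],[-0.2,0,-0.3,0,0,0]]], "grip": 1}}

```text
time_s: 24.88
tcp_pos: [0.5084, 0.1121, 0.1975]
ee_rot: [0.69, 0.724, 0.0, -0.0]
force: [-0.8, 0.8, 0.1]
width: 0.998
gripper_force: 0.0
```

```bash
cat > chk.py <<'E'
from h import *
def arm(name,c,z=.022+.036):
    K,W=load(name); im=cv2.imread(f"pics/{name}.png"); s,lock=seat(c); hsv=cv2.cvtColor(im,cv2.COLOR_BGR2HSV)
    m=cv2.inRange(hsv,(105,120,60),(125,255,255)) if c=="blue" else cv2.inRange(hsv,(0,150,60),(6,255,255))|cv2.inRange(hsv,(174,150,60),(180,255,255))
    best=[]
    # strip of arm top between r=.035 and .075
    ds=np.arange(-.4,.41,.02)
    for d in ds:
        a=lock+d; pts=[proj(K,W,[s[0]+r*np.cos(a)-w*np.sin(a),s[1]+r*np.sin(a)+w*np.cos(a),z]) for r in np.linspace(.04,.075,15) for w in np.linspace(-.006,.006,7)]
        v=[m[int(round(q[1])),int(round(q[0]))]>0 for q in pts if 0<=q[0]<560 and 0<=q[1]<420]; best.append(np.mean(v) if v else 0)
    best=np.array(best); print(name,c,"max frac",best.max().round(2),"angle off",(best**4@ds/(best**4).sum()).round(3))
    return m
E
python3 - <<'E'
from chk import *
p,K,W=snap("wrist","w11"); print(robot.get_state()["tcp_pos"]); arm("w11","red")
plan(.6195,-.2205,.16,-.326+1.0)
E
```

```text
[0.50826792 0.11254136 0.19738267]
w11 red max frac 0.85 angle off -0.019
row [-0.6763, 0.1891, 0.0744, -0.0005, -0.0001, 0.631] rows>=5.6 now [0.5083 0.1125 0.1974] yaw 1.620 t 24.93
```

{"method": "play_rows", "body": {"deltas": [[[-0.1,0.02,0,0,0,0.1],[-0.2,0.05,0,0,0,0.2],[-0.3,0.08,0,0,0,0.3],[-0.4,0.11,0,0,0,0.42],[-0.5,0.14,0.02,0,0,0.54],[-0.6,0.17,0.05,0,0,0.66],[-0.676,0.189,0.0744,0,0,0.78],[-0.676,0.189,0.0744,0,0,0.9],[-0.676,0.189,0.0744,0,0,0.98],[-0.676,0.189,0.0744,0,0,0.98],[-0.676,0.189,0.0744,0,0,0.98]]]}}

```text
time_s: 26.3
tcp_pos: [0.6199, -0.2201, 0.1602]
ee_rot: [0.997, 0.077, -0.0, -0.0]
force: [-0.1, -0.7, 0.3]
width: 0.997
gripper_force: 0.0
```

Run:
```python
from h import *
plan(.6207,-.2207,.16,-.326)
```

```text
row [0.0014, 0.0015, 0.0003, -0.0002, 0.0003, 0.3199] rows>=2.6 now [ 0.6199 -0.2201  0.1602] yaw 0.154 t 26.3
```

{"method": "play_rows", "body": {"deltas": [[[0,0,0,0,0,0.32],[0,0,0,0,0,0.32],[0,0,0,0,0,0.32],[0,0,0,0,0,0.32],[0,0,0,0,0,0.32]]]}}

```text
time_s: 26.92
tcp_pos: [0.6197, -0.2208, 0.1605]
ee_rot: [0.987, -0.163, 0.0, -0.0]
force: [0.1, -1.0, -0.6]
width: 1.005
gripper_force: 0.0
```

Run:
```python
from h import *
p,K,W=snap("wrist","w12"); print(yawnow(), robot.get_state()["tcp_pos"])
h=cv2.cvtColor(p,cv2.COLOR_RGB2HSV)
for n,lo,hi in (("blue",(105,120,60),(125,255,255)),("white",(0,0,170),(180,45,255)),("yellow",(20,150,120),(32,255,255))):
    m=cv2.inRange(h,lo,hi); k,l,s,c=cv2.connectedComponentsWithStats(m); print(n,[(s[i].tolist(),c[i].round(1).tolist()) for i in range(1,k) if s[i][4]>60])
cv2.imwrite("pics/w12b.png",cv2.resize(p[60:360,80:480],(800,600),interpolation=cv2.INTER_CUBIC)[:,:,::-1])
```

```text
-0.3273018711096653 [ 0.61968683 -0.22084163  0.16051913]
blue [([32, 0, 162, 78, 4541], [106.2, 32.9]), ([86, 16, 31, 33, 351], [100.0, 32.3]), ([275, 100, 15, 77, 1056], [282.0, 137.8]), ([92, 310, 41, 30, 425], [111.5, 323.9])]
white [([49, 0, 83, 61, 1783], [90.0, 29.6]), ([141, 0, 37, 28, 395], [156.9, 12.4]), ([0, 49, 26, 60, 986], [9.9, 83.6]), ([51, 103, 9, 88, 456], [55.2, 145.3]), ([257, 173, 51, 58, 2161], [282.1, 203.6]), ([0, 188, 153, 168, 16848], [65.8, 273.1]), ([414, 323, 17, 13, 154], [420.6, 328.3]), ([134, 324, 17, 11, 133], [143.8, 328.3]), ([171, 335, 26, 33, 413], [182.3, 352.9])]
yellow [([0, 264, 19, 36, 362], [5.9, 284.1])]
```

Run:
```python
from h import *
p=cv2.imread("pics/w12.png"); h=cv2.cvtColor(p,cv2.COLOR_BGR2HSV)
m=cv2.inRange(h,(0,0,130),(180,60,255))
for v in range(168,240,2):
    u=np.where(m[v,245:320])[0]+245; print(v,u.min() if len(u) else None,u.max() if len(u) else None,len(u),end=" | ")
b=cv2.inRange(h,(105,120,60),(125,255,255)); print()
for v in range(95,180,10):
    u=np.where(b[v,260:305])[0]+260; print(v,u.mean() if len(u) else None,len(u),end=" | ")
```

```text
168 None None 0 | 170 None None 0 | 172 272 292 4 | 174 271 293 8 | 176 270 294 12 | 178 270 294 25 | 180 262 302 41 | 182 261 303 43 | 184 261 303 43 | 186 250 314 65 | 188 250 314 56 | 190 250 314 55 | 192 250 314 55 | 194 250 314 55 | 196 250 314 54 | 198 257 307 51 | 200 258 307 50 | 202 258 307 50 | 204 258 306 49 | 206 258 306 49 | 208 258 306 49 | 210 258 306 49 | 212 258 306 49 | 214 258 306 49 | 216 258 306 49 | 218 258 305 48 | 220 261 303 43 | 222 263 301 39 | 224 265 299 35 | 226 268 296 29 | 228 269 295 27 | 230 270 293 24 | 232 None None 0 | 234 None None 0 | 236 None None 0 | 238 None None 0 | 
95 None 0 | 105 282.0 15 | 115 282.0 15 | 125 282.0 15 | 135 282.0 15 | 145 281.5 14 | 155 281.5 14 | 165 282.0 13 | 175 282.0 13 |
```

View pics/w12b.png

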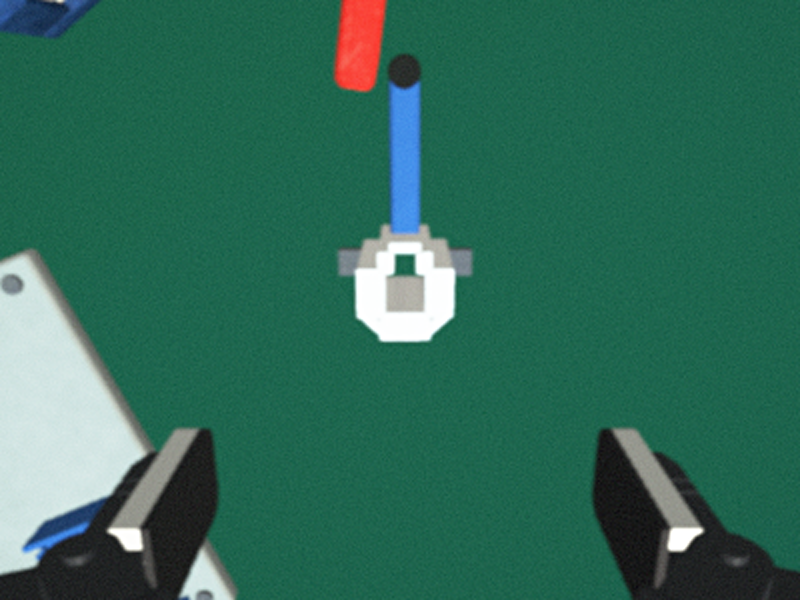

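Run:
```python
from h import *
K,W=load("w12"); t=robot.get_state(); m=R.from_quat(t["ee_rot"])
for v,z in ((293,.054),(262,.006)): print((m.inv().apply(ray(K,W,282.3,60+v/2,z)-t["tcp_pos"])*1000).round(1))
K,W=load("w8")
print("now",t["tcp_pos"])
```

```text
[  2.8  -2.4 106.5]
[  2.8  -2.3 154.5]
now [ 0.61968683 -0.22084163  0.16051913]
```

Run:
```python
from h import *
for n,t,y in (("w8",[.4546411,.35347622,.16005],2.68666),("w12",[.61968683,-.22084163,.160519],-.3273)):
    K,W=load(n); m=R.from_euler("z",y)*R.from_quat([1,0,0,0]); T=np.eye(4);T[:3,:3]=m.as_matrix();T[:3,3]=t
    print(n,(np.linalg.inv(T)@W).round(4))
```

```text
w8 [[-7.000e-04 -9.494e-01 -3.140e-01  8.030e-02]
 [ 1.000e+00 -5.000e-04 -7.000e-04 -1.000e-04]
 [ 5.000e-04 -3.140e-01  9.494e-01 -1.429e-01]
 [ 0.000e+00  0.000e+00  0.000e+00  1.000e+00]]
w12 [[ 5.000e-04 -9.488e-01 -3.158e-01  8.160e-02]
 [ 1.000e+00  3.000e-04  6.000e-04 -2.600e-03]
 [-4.000e-04 -3.158e-01  9.488e-01 -1.430e-01]
 [ 0.000e+00  0.000e+00  0.000e+00  1.000e+00]]
```

{"method": "play_rows", "body": {"deltas": [[[0.0032,0,0.08,0,0,0],[0.0032,0,0.16,0,0,0],[0.0032,0,0.23,0,0,0],[0.0032,0,0.268,0,0,0],[0.0032,0,0.268,0,0,0],[0.0032,0,0.268,0,0,0]]]}}

```text
time_s: 27.72
tcp_pos: [0.6223, -0.2222, 0.0282]
ee_rot: [0.986, -0.164, 0.001, 0.0]
force: [0.1, -0.7, 1.2]
width: 1.0
gripper_force: 0.0
```

{"method": "play_rows", "body": {"deltas": [[[0,0,0,0,0,0],[0,0,0,0,0,0],[0,0,0,0,0,0],[0,0,0,0,0,0],[0,0,0,0,0,0],[0,0,0,0,0,0],[0,0,0,0,0,0],[0,0,0,0,0,0],[0,0,0,0,0,0]]], "grip": -1, "force": 60}}

```text
time_s: 28.85
tcp_pos: [0.6218, -0.2219, 0.0275]
ee_rot: [0.986, -0.164, 0.001, 0.0]
force: [0.2, 0.1, 6.4]
width: 0.436
gripper_force: 61.6
```

{"method": "play_rows", "body": {"deltas": [[[0,0,-0.05,0,0,0],[0,0,-0.15,0,0,0],[0,0,-0.25,0,0,0],[0,0,-0.3,0,0,0],[0,0,-0.3,0,0,0]]]}}

```text
time_s: 29.48
tcp_pos: [0.6222, -0.2221, 0.1786]
ee_rot: [0.986, -0.164, 0.002, 0.001]
force: [-0.4, 0.2, -2.3]
width: 0.43
gripper_force: 60.9
```

Run:
```python
from h import *
p,K,W=snap("wrist","w13"); print(yawnow(), robot.get_state()["tcp_pos"])
h=cv2.cvtColor(p,cv2.COLOR_RGB2HSV); m=cv2.inRange(h,(0,0,150),(180,50,255))
r=cv2.imread("pics/w9.png"); m2=cv2.inRange(cv2.cvtColor(r,cv2.COLOR_BGR2HSV),(0,0,150),(180,50,255))
for nm,mm in (("blue",m),("red",m2)):
    print(nm,[(v,int(mm[v,225:340].sum()/255)) for v in range(215,355,4)])
plan(.5165,-.0229,.17,1.3)
```

```text
-0.3298078031770324 [ 0.62099855 -0.22151671  0.17617939]
blue [(215, 0), (219, 0), (223, 0), (227, 10), (231, 11), (235, 14), (239, 41), (243, 44), (247, 73), (251, 76), (255, 78), (259, 80), (263, 79), (267, 82), (271, 83), (275, 85), (279, 87), (283, 89), (287, 93), (291, 93), (295, 92), (299, 91), (303, 98), (307, 100), (311, 99), (315, 90), (319, 90), (323, 90), (327, 90), (331, 77), (335, 67), (339, 57), (343, 48), (347, 50), (351, 7)]
red [(215, 0), (219, 0), (223, 39), (227, 45), (231, 54), (235, 63), (239, 71), (243, 73), (247, 75), (251, 36), (255, 37), (259, 37), (263, 103), (267, 106), (271, 108), (275, 108), (279, 107), (283, 107), (287, 107), (291, 106), (295, 101), (299, 98), (303, 98), (307, 99), (311, 100), (315, 91), (319, 90), (323, 90), (327, 90), (331, 70), (335, 70), (339, 70), (343, 70), (347, 66), (351, 42)]
row [-0.3264, -0.3081, 0.0123, 0.0001, -0.0, -1.0865] rows>=8.7 now [ 0.621  -0.2215  0.1762] yaw -0.330 t 29.52
```

{"method": "play_rows", "body": {"deltas": [[[0,0,0,0,0,-0.1],[-0.04,-0.04,0,0,0,-0.22],[-0.09,-0.09,0,0,0,-0.34],[-0.15,-0.15,0,0,0,-0.46],[-0.2,-0.2,0,0,0,-0.58],[-0.26,-0.25,0,0,0,-0.7],[-0.326,-0.308,0,0,0,-0.82],[-0.326,-0.308,0,0,0,-0.94],[-0.326,-0.308,0,0,0,-1],[-0.326,-0.308,0,0,0,-1]]]}}

```text
time_s: 30.78
tcp_pos: [0.5153, -0.0226, 0.1742]
ee_rot: [0.834, 0.552, -0.001, -0.002]
force: [-0.5, 1.2, -2.3]
width: 0.431
gripper_force: 60.9
```

Run:
```python
from h import *
plan(.5155,-.0228,.15,2.4)
```

```text
row [-0.0003, 0.0007, 0.0483, -0.0026, -0.0014, -0.8203] rows>=6.6 now [ 0.5153 -0.0226  0.1742] yaw 1.170 t 30.77
```

{"method": "play_rows", "body": {"deltas": [[[0,0,0,0,0,-0.12],[0,0,0,0,0,-0.24],[0,0,0,0,0,-0.36],[0,0,0.02,0,0,-0.48],[0,0,0.04,0,0,-0.6],[0,0,0.048,0,0,-0.72],[0,0,0.048,0,0,-0.84],[0,0,0.048,0,0,-0.95],[0,0,0.048,0,0,-0.95],[0,0,0.048,0,0,-0.95]]]}}

```text
time_s: 32.02
tcp_pos: [0.5164, -0.023, 0.1518]
ee_rot: [0.272, 0.962, 0.0, -0.001]
force: [-0.5, -0.4, -2.2]
width: 0.433
gripper_force: 60.9
```

Run:
```python
from h import *
plan(.5155,-.0228,.15,3.085)
```

```text
row [0.0017, -0.0005, 0.0036, -0.0, -0.0009, -0.3294] rows>=2.6 now [ 0.5164 -0.023   0.1518] yaw 2.591 t 32.02
```

{"method": "play_rows", "body": {"deltas": [[[0.0015,-0.0004,0.003,0,0,-0.11],[0.0015,-0.0004,0.003,0,0,-0.22],[0.0015,-0.0004,0.003,0,0,-0.329],[0.0015,-0.0004,0.003,0,0,-0.329],[0.0015,-0.0004,0.003,0,0,-0.329],[0.0015,-0.0004,0.003,0,0,-0.329]]]}}

```text
time_s: 32.78
tcp_pos: [0.516, -0.0229, 0.151]
ee_rot: [0.028, 1.0, 0.0, -0.0]
force: [-0.2, 0.9, -2.6]
width: 0.433
gripper_force: 60.8
```

Run:
```python
from h import *
plan(.5155,-.0228,.087,3.085)
```

```text
row [0.0011, 0.0001, 0.1279, 0.0, -0.0001, 0.0009] rows>=1.0 now [ 0.516  -0.0229  0.151 ] yaw 3.086 t 32.77
```

{"method": "play_rows", "body": {"deltas": [[[0.0008,0,0.04,0,0,0],[0.0008,0,0.08,0,0,0],[0.0008,0,0.1,0,0,0],[0.0008,0,0.11,0,0,0],[0.0008,0,0.12,0,0,0],[0.0008,0,0.128,0,0,0],[0.0008,0,0.128,0,0,0]]]}}

```text
time_s: 33.65
tcp_pos: [0.5157, -0.0228, 0.087]
ee_rot: [0.026, 1.0, 0.0, 0.0]
force: [-0.4, 0.1, -1.5]
width: 0.434
gripper_force: 60.9
```

{"method": "play_rows", "body": {"deltas": [[[0,0,0.008,0,0,0],[0,0,0.016,0,0,0],[0,0,0.024,0,0,0],[0,0,0.032,0,0,0],[0,0,0.032,0,0,0]]]}}

```text
time_s: 34.28
tcp_pos: [0.5158, -0.0228, 0.0707]
ee_rot: [0.026, 1.0, -0.0, 0.0]
force: [2.0, 0.0, -3.4]
width: 0.434
gripper_force: 61.0
```

{"method": "play_rows", "body": {"deltas": [[[0,0,0.01,0,0,0],[0,0,0.02,0,0,0],[0,0,0.029,0,0,0],[0,0,0.036,0,0,0],[0,0,0.036,0,0,0]]]}}

```text
time_s: 34.9
tcp_pos: [0.5158, -0.0229, 0.0527]
ee_rot: [0.026, 1.0, -0.0, 0.0]
force: [3.9, -0.5, -3.8]
width: 0.434
gripper_force: 60.8
```

{"method": "play_rows", "body": {"deltas": [[[0,0,0.006,0,0,0],[0,0,0.012,0,0,0],[0,0,0.0175,0,0,0],[0,0,0.0185,0,0,0],[0,0,0.0185,0,0,0]]]}}

```text
time_s: 35.52
tcp_pos: [0.516, -0.0229, 0.0446]
ee_rot: [0.026, 1.0, -0.0, 0.0]
force: [-1.4, 0.3, 9.0]
width: 0.432
gripper_force: 62.1
```

{"method": "play_rows", "body": {"deltas": [[[0,0,0,0,0,0.06],[0,0,0,0,0,0.12],[0,0,0,0,0,0.18],[0,0,0,0,0,0.24],[0,0,0,0,0,0.3],[0,0,0,0,0,0.36],[0,0,0,0,0,0.36]]]}}

```text
time_s: 36.4
tcp_pos: [0.5167, -0.0227, 0.0449]
ee_rot: [0.293, 0.956, 0.0, 0.001]
force: [1.3, 2.3, 8.2]
width: 0.435
gripper_force: 62.2
```

{"method": "play_rows", "body": {"deltas": [[[0,0,0,0,0,0.06],[0,0,0,0,0,0.12],[0,0,0,0,0,0.18],[0,0,0,0,0,0.24],[0,0,0,0,0,0.3],[0,0,0,0,0,0.36],[0,0,0,0,0,0.42],[0,0,0,0,0,0.48],[0,0,0,0,0,0.54],[0,0,0,0,0,0.6],[0,0,0,0,0,0.618],[0,0,0,0,0,0.618]]]}}

```text
time_s: 37.9
tcp_pos: [0.5177, -0.0232, 0.0453]
ee_rot: [0.689, 0.725, 0.001, 0.002]
force: [2.7, 0.1, 7.2]
width: 0.432
gripper_force: 62.2
```

Run:
```python
from h import *
s=robot.get_state(); print(yawnow(),s["tcp_pos"],s["force"],s["torque"])
```

```text
1.6212785401579377 [ 0.51768756 -0.02318652  0.04528532] [2.73576822 0.0729384  7.22494276] [ 0.19233281 -0.54183315 -0.04728739]
```

{"method": "play_rows", "body": {"deltas": [[[0,0,-0.004,0,0,0],[0,0,-0.008,0,0,0],[0,0,-0.009,0,0,0],[0,0,-0.009,0,0,0],[0,0,-0.009,0,0,0]]]}}

```text
time_s: 38.52
tcp_pos: [0.5164, -0.0232, 0.0486]
ee_rot: [0.689, 0.725, 0.0, 0.001]
force: [5.1, -1.3, 4.1]
width: 0.433
gripper_force: 61.7
```

{"method": "play_rows", "body": {"deltas": [[[0,0,0,0,0,0],[0,0,0,0,0,0],[0,0,0,0,0,0],[0,0,0,0,0,0],[0,0,0,0,0,0]]], "grip": 0.6}}

```text
time_s: 39.15
tcp_pos: [0.5155, -0.0228, 0.0481]
ee_rot: [0.689, 0.725, -0.0, -0.0]
force: [-0.5, -0.6, -0.3]
width: 0.8
gripper_force: 0.0
```

{"method": "play_rows", "body": {"deltas": [[[0,0,-0.05,0,0,0],[0,0,-0.15,0,0,0],[0,0,-0.25,0,0,0],[-0.12,0,-0.35,0,0,0],[-0.15,0,-0.45,0,0,0],[-0.15,0,-0.5,0,0,0],[-0.15,0,-0.5,0,0,0],[-0.15,0,-0.5,0,0,0]]], "grip": 1}}

```text
time_s: 40.15
tcp_pos: [0.5188, -0.0972, 0.2968]
ee_rot: [0.689, 0.725, -0.0, -0.001]
force: [0.1, 1.1, -0.5]
width: 0.998
gripper_force: 0.0
```

Run:
```python
from chk import *
snap("wrist","w14"); print(robot.get_state()["tcp_pos"]); arm("w14","blue"); arm("w14","red")
for n in ("scene","side"):
    p,K,W=snap(n,n+"9"); h=cv2.cvtColor(p,cv2.COLOR_RGB2HSV); m=cv2.inRange(h,(21,150,110),(33,255,255)); k,l,s,c=cv2.connectedComponentsWithStats(m)
    print(n,"yellow",[(s[i][4],c[i].round().tolist()) for i in range(1,k) if s[i][4]>5])
    for cc in ("red","blue"):
        s,lock=seat(cc); print(cc,"hub top px",proj(K,W,[*s,.076]).round(1))
```

```text
[ 0.51856349 -0.09704513  0.29624511]
w14 blue max frac 0.85 angle off 0.02
w14 red max frac 0 angle off nan
scene yellow [(np.int32(65), [61.0, 32.0]), (np.int32(106), [258.0, 145.0]), (np.int32(14), [314.0, 145.0]), (np.int32(22), [274.0, 192.0]), (np.int32(28), [263.0, 196.0])]
red hub top px [268.7 204.2]
blue hub top px [306.1 185.6]
side yellow [(np.int32(31), [215.0, 118.0]), (np.int32(23), [158.0, 136.0]), (np.int32(9), [157.0, 145.0]), (np.int32(17), [254.0, 195.0]), (np.int32(73), [249.0, 207.0])]
red hub top px [285.4 213.1]
blue hub top px [284.6 168.8]chk.py:11: RuntimeWarning: invalid value encountered in scalar divide
  best=np.array(best); print(name,c,"max frac",best.max().round(2),"angle off",(best**4@ds/(best**4).sum()).round(3))
```

{"method": "play_rows", "body": {"deltas": [[[0.1,0,-0.05,0,0,0],[0.2,0,-0.1,0,0,0],[0.3,0,-0.1,0,0,0],[0.36,0,-0.1,0,0,0],[0.36,0,-0.1,0,0,0],[0.36,0,-0.1,0,0,0],[0.36,0,-0.1,0,0,0]]]}}

```text
time_s: 41.18
tcp_pos: [0.5104, 0.081, 0.3478]
ee_rot: [0.689, 0.724, -0.0, -0.0]
force: [-0.4, 1.1, 0.3]
width: 1.0
gripper_force: 0.0
```

Run:
```python
from chk import *
snap("wrist","w15"); arm("w15","blue"); arm("w15","red")
for n in ("w1","w2","w4","w5","w12","w15"):
    K,W=load(n); h=cv2.cvtColor(cv2.imread(f"pics/{n}.png"),cv2.COLOR_BGR2HSV); m=cv2.inRange(h,(19,150,110),(33,255,255)); k,l,s,c=cv2.connectedComponentsWithStats(m)
    print(n,[(int(s[i][4]),ray(K,W,*c[i],.03)[:2].round(2).tolist()) for i in range(1,k) if s[i][4]>40])
# carrier: green board centroid, z=.032
K,W=load("w15"); h=cv2.cvtColor(cv2.imread("pics/w15.png"),cv2.COLOR_BGR2HSV)
for q in [(0,.035),(.02,0),(-.02,0),(0,-.03)]:
    C,S=np.cos(.0518),np.sin(.0518); x=[NEST[0]+C*q[0]-S*q[1],NEST[1]+S*q[0]+C*q[1],.032]; u,v=proj(K,W,x).round().astype(int); print(q,h[v,u])
```

```text
w15 blue max frac 0.81 angle off 0.02
w15 red max frac 0.73 angle off -0.02
w1 [(686, [0.64, 0.07])]
w2 [(331, [0.64, 0.07]), (355, [0.63, 0.13])]
w4 [(454, [0.63, 0.13]), (105, [0.64, 0.09]), (1053, [0.63, 0.07]), (49, [0.5, -0.03]), (75, [0.49, -0.1]), (73, [0.58, -0.17]), (43, [0.54, -0.2])]
w5 [(129, [0.51, 0.21]), (1120, [0.63, 0.13]), (1022, [0.63, 0.07]), (47, [0.5, -0.04])]
w12 [(362, [0.63, 0.05])]
w15 [(324, [0.63, 0.13]), (301, [0.63, 0.07])]
(0, 0.035) [ 33   9 249]
(0.02, 0) [ 59 130  90]
(-0.02, 0) [ 70 185  84]
(0, -0.03) [ 35 137 136]
```

No yellow lever shows up in any view, only the yellow socket brackets. Red and blue sit within 0.02 rad of the locked direction and the carrier is in place, so I'm handing in.

```bash
python3 -c "
from rig import robot
print(robot.hand_in())"
```

```text
the job is handed in; nothing more can be done
None
```

I handed the job in at about 41 s: the carrier is in the nest and the red and blue levers are locked on their posts, both within 0.02 rad of the locked direction. No yellow lever appeared in any camera view. I inferred that both levers had sprung up into the rest notch from force and gripper height, not a direct measurement. `hand_in()` returned no verdict.

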